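# Set up the next scan at the makerspace scanner

## Task

Set up the next scan: stand the grey print that is between the two pillars of the green mat upright in the black tray, and put the white jug upright in its place, midway between the pillars, with its spout pointing at the scanner's lens. Stand each coloured print that is there upright in its own place, 11 cm centre to centre from its reference and squarely in line with it: blue behind the yellow pillar and orange behind the black pillar (behind: towards the mat's far edge, square to the line through the pillars), green directly to the right of the silver tin, purple directly to the left of the amber jar (as the robot sees it). When all stands in place, push the console's knob down and turn it 60 degrees clockwise from the red mark to the green one, where it springs up again; leave the tin, the jar and the other things on the table where they are.

Things in the scene. Friction and masses are not known exactly. Their poses are not given: they have to be found in the camera images.
- mat: green cutting mat with white lines, 230 x 600 mm, flat on the table (no height to speak of), fixed. Origin: on the table surface, the point midway between the two pillars; x points square away from the robot side (the direction 'behind'), y along the line through the pillars, to the left; the mat may be turned a little. The far edge is 160 mm behind the origin
- pillar_yellow: yellow pillar with two white bands, 36 mm across, 100 mm tall, fixed, 125 mm left or right of the mat's origin. Origin: centre of its foot, axes as the mat's
- pillar_black: black pillar with two white bands, 36 mm across, 100 mm tall, fixed, on the other side, 250 mm from the yellow one. Origin: centre of its foot, axes as the mat's
- old_print: grey finned 3D print standing between the pillars, loose, 115 mm tall, 280 g, on a weighted steel foot 70 mm across and 12 mm thick, the upper 65 mm a round 44 mm thick stem. Origin: centre of its underside
- jug: white jug-shaped 3D print, loose, 115 mm tall, 280 g, on a weighted steel foot 70 mm across and 12 mm thick, body 60 mm across, the topmost 45 mm a round 42 mm thick neck; one spout sticks out along its x axis, from the body at height 35 mm up to a red-tipped end 56 mm from the axis at height 66 mm. Origin: centre of its underside, z up
- spout_tip (a point): the red end of the jug's spout
- print_blue: blue bulbous vase: 3D print standing upright, loose, 115 mm tall, 280 g, on a weighted steel foot 70 mm across and 12 mm thick, body up to 60 mm across; the topmost 35 mm is a round 44 mm thick grip. Origin: centre of its underside, z up. May be absent.
- print_orange: orange chess-rook shape: 3D print standing upright, loose, 115 mm tall, 280 g, on a weighted steel foot 70 mm across and 12 mm thick, body up to 56 mm across; the topmost 35 mm is a round 46 mm thick grip. Origin: centre of its underside, z up. May be absent.
- print_green: green stepped column: 3D print standing upright, loose, 115 mm tall, 280 g, on a weighted steel foot 70 mm across and 12 mm thick, body up to 56 mm across; the topmost 35 mm is a round 42 mm thick grip. Origin: centre of its underside, z up. May be absent.
- print_purple: purple tapered column: 3D print standing upright, loose, 115 mm tall, 280 g, on a weighted steel foot 70 mm across and 12 mm thick, body up to 56 mm across; the topmost 35 mm is a round 44 mm thick grip. Origin: centre of its underside, z up. May be absent.
- tin: silver closed tin, 70 mm across, 85 mm tall, loose, near the mat's left end. Origin: centre of its underside; x away from the robot, y to the left
- jar: amber jar with a black cap, 70 mm across, 85 mm tall, loose, near the mat's right end. Origin: centre of its underside; x away from the robot, y to the left
- tray: low black open tray, 170 (x) x 160 (y) x 30 mm, walls and floor 5 mm, fixed, left. Origin: centre of its underside
- lens (a point): centre of the round lens on the front (robot side) of the scanner, a black head 200 mm wide and 160 mm tall on a grey foot, fixed at the back of the table; a yellow stripe on the top of the head marks the lens below it; the lens is 120 mm above the table
- console: grey control box, 120 x 120 x 55 mm, fixed, right. Origin: centre of its underside. The knob's axis is vertical through it; on its top, 46 mm from the axis, a red dot (off, along its x) and a green dot (scan, 60 degrees clockwise from above)
- knob_grip (a point): point on the knob's axis at the height to grip, 95 mm above the table when the knob is up. The knob is a black disc (64 mm across, its upper face 24 mm below this point) with a bar on it, 60 mm long, 16 mm thick, 28 mm high (top 9 mm above this point). The bar lies along this frame's x, a white line marks its pointing end (+x)
- knob_press (a joint): how far the knob is pushed down, m: 0 up, 0.008 fully down; a spring of 3 to 8 N pushes it up. Turning is blocked unless it is pushed nearly fully down; between the marks it cannot come up
- knob_turn (a joint): knob angle, rad, clockwise from above: about 0 at the red mark, 1.05 (end stop) at the green mark
- pliers: blue-handled pliers, 150 mm, lying on the far half of the mat, behind the middle; leave alone
- tape: ring of clear tape, 96 mm across, 25 mm high; leave alone
- house: white model house with red roof, 60 x 80 x 77 mm; leave alone
- screwdriver: yellow screwdriver, 140 mm, lying left of the tin; leave alone
Things that resemble listed ones, but are neither listed nor needed, are in the scene too. Of the things that look like the print_blue, the smaller one is meant.

How it is judged:
By the outcome, as a careful person would: the job done as asked, in the order asked, and still so for the second after the job is handed in, with the robot touching nothing.
Of print_blue, print_orange, print_green, print_purple only 2 to 4 are there at a start; the rules pass over those that are not, and their reading is None.
At some moment in a run one of print_blue, print_orange, print_green, print_purple, jug may be knocked a few centimetres aside while the robot is not near it.
It also fails if it takes over 210 s, if anything falls off the work surface, if the arm or the gripper's body presses on something with over 40 N, if the wrist force passes 120 N, or if a joint passes its speed limit or range.

## Robot

A 7-joint arm with a two-finger parallel gripper is mounted at the origin on the work surface. World frame = base frame: x ahead of the robot, y to its left, z up, the work surface at z = 0. Lengths are in m, angles in rad, forces in N, time in s.
With the tool pointing down it reaches from about 0.425 to 0.875 m from the base axis. Payload 4.7 kg.
Tool frame: the origin (TCP) lies midway between the tips of the shut fingers; the grasp point (between the pads) lies 19 mm behind it; z points along the fingers, y is the direction in which the jaws open and shut (so a half turn about z gives the same grasp; the last joint's range is limited). The gripper opens to 87 mm and grips with 3 to 60 N. Pads are 19 mm wide; open, the fingers measure 117 mm over their backs; the gripper's body (75 mm by 190 mm) begins 51 mm behind the grasp point.
Start: joints at [1.185, 0.321, -0.07, 1.45, 0.023, 1.371, -0.057], TCP at [0.253, -0.599, 0.223] pointing down, gripper open.
Joint ranges: [-2.86, 2.86], [-0.3, 2.09], [-1.38, 1.24], [0.06, 2.45], [-1.56, 4.7], [0.09, 2.05], [-2.69, 2.69]. Speed limits (rad/s): [2.57, 2.57, 3.14, 3.14, 3.14, 3.14, 3.14].

## Interface

Orientations are given as a unit quaternion [w, x, y, z].
In Python, from bench import bot, eyes gives the robot as it stands. The module is installed in compiled form; this text tells all that it offers.
- The arm moves only by the tool arm_command, never from a script. Its argument "series" is a list of rows, each an object of numbers: "wx", "wy", "wz": the turn, a rotation vector about the world's x, y, z in rad; "tx", "ty", "tz": the shift along the world's x, y, z in cm; "hand": the finger opening in cm, from 0 to 8.7. In form: [{"wx": .., "wy": .., "wz": .., "tx": .., "ty": .., "tz": .., "hand": ..}, ...]. A call has exactly 10 rows; each row is the pose to reach, as a shift and turn from the pose commanded when the call began; what a row does not reach only later rows make up. A row lasts 1/10 s, in which the tool goes at most 50 mm and 8.59 degrees, less where a joint would pass 70% of its speed; a pose out of reach is approached as far as the arm can. A call with a gripper value outside its range is refused whole. The fingers move at their own pace and stop on an object; "grip_force" is the grip in N (left out, the last holds). Time passes only in rows, so rows that repeat a pose let the fingers close, or fill a call up. It gives the time, the measured TCP pose, the force and the opening at its end, in the units of the state.
- bot.get_obs(): the state, without advancing time (a new reading comes with each control period).
- eyes.capture(name): name is "scene" or "side" or "wrist"; returns a dict with "pixels" (420x560x3 uint8, red, green, blue), "fx", "fy", "cx", "cy" (pixels), "cam_to_world" (4x4, takes a point from camera to world coordinates); the wrist camera has in their place "mount" (4x4, takes a point from camera to tool coordinates, whose origin is the TCP and whose axes are the flange's). Camera axes: x right, y up, looking along -z (the intrinsics and any distortion apply to the point x, -y, -z); pixel columns grow to the right and rows downward; lengths in m; the calibration is good to about 2 mm. A picture is of the moment at which its call begins: read the wrist's pose just before it. There is no depth.
- bot.finish_job(): hands the job in, once; it reports no verdict.
The state is a dict: "clock": time; "q": joint angles; "qvel": joint speeds; "joint_efforts": joint torques, N m; "tcp_pos": TCP position; "tcp_rot": TCP orientation; "wrist_force": force on the tool from outside, world axes, zero at the start; "torque": the same for the moment, N m; "grip_width": finger opening in m.
Only numpy, scipy, OpenCV 4.12 (cv2) and the standard library are available. Lean on these libraries where they do the work, as an engineer would, in place of code of your own. Each camera call takes 0.05 s, during which the arm holds its last target.

## Working session

There is one attempt and no reset: what is moved stays moved. The work goes in short steps, Python scripts to look and compute and a tool call to move; the robot and the scene stay as the last step left them, time stands still between calls to the robot, and variables do not carry over. Pictures are saved under pics/ and viewed, and the job is handed in when it is done.

Besides the shell and the picture viewer there is one more tool, called after "Request:" by a JSON object that holds its "name" and its "arguments". arm_command: Moves the arm, as the interface text tells. Its arguments: {"type":"object","properties":{"series":{"type":"array","items":{"type":"object","properties":{"wx":{"type":"number"},"wy":{"type":"number"},"wz":{"type":"number"},"tx":{"type":"number"},"ty":{"type":"number"},"tz":{"type":"number"},"hand":{"type":"number"}}}},"grip_force":{"type":"number"}},"required":["series"]}

```bash
ls; mkdir -p pics; cat > h.py <<'E'
import numpy as np, cv2, json
from bench import bot, eyes
def cap(name, tag):
    o=bot.get_obs(); c=eyes.capture(name)
    cv2.imwrite(f'pics/{tag}.png', c['pixels'][:,:,::-1])
    c['obs_pos']=np.array(o['tcp_pos']); c['obs_rot']=np.array(o['tcp_rot'])
    np.save(f'pics/{tag}.npy', c, allow_pickle=True)
    return c
def load(tag): return np.load(f'pics/{tag}.npy',allow_pickle=True).item()
E
python3 - <<'E'
from h import *
o=bot.get_obs(); print(o)
for n in ['scene','side','wrist']:
    c=cap(n,n+'0'); print(n,{k:(v if k!='pixels' else v.shape) for k,v in c.items()})
E
```

```text
pics
{'clock': 0.0, 'q': array([ 1.18509884,  0.32182533, -0.07006505,  1.45168852,  0.02257889,
        1.37077362, -0.05688891]), 'qvel': array([-5.94924457e-05,  3.21059892e-04,  1.34102629e-03,  1.22190760e-04,
        5.90675382e-04,  1.56181548e-03, -2.07171363e-05]), 'joint_efforts': array([-4.13809948e-04, -4.91282952e+01, -4.04176796e-01, -3.12528491e+01,
       -6.38306653e-02,  4.34051862e-02,  1.54695485e-04]), 'tcp_pos': array([ 0.25273526, -0.59825288,  0.22145304]), 'tcp_rot': array([-9.26009496e-04,  9.80084350e-01,  1.98579347e-01, -2.30174783e-04]), 'wrist_force': array([-0.52940943, -0.28077522,  0.91147402]), 'torque': array([ 0.02516218, -0.08038662, -0.06484654]), 'grip_width': 0.08670289839272266}
scene {'pixels': (420, 560, 3), 'fx': 499.77718039373815, 'fy': 499.77718039373815, 'cx': 278.91744746582765, 'cy': 213.40578614897893, 'cam_to_world': array([[ 0.47935213, -0.53705831,  0.69411088,  1.33455431],
       [ 0.87756626,  0.30228568, -0.37215699, -0.40188718],
       [-0.00994978,  0.78752253,  0.61620553,  0.80720851],
       [ 0.        ,  0.        ,  
[... 650 characters left out ...]
31359650e-04,  9.80089114e-01,  1.98555811e-01, -2.26834660e-04])}
wrist {'pixels': (420, 560, 3), 'fx': 346.24691902415225, 'fy': 346.24691902415225, 'cx': 279.70509136644665, 'cy': 213.97224048930573, 'mount': array([[ 2.36892814e-04,  9.64233956e-01,  2.65052489e-01,
         7.13003320e-02],
       [ 9.99999970e-01, -2.10220482e-04, -1.28997394e-04,
        -2.60514222e-04],
       [-6.86642059e-05,  2.65052511e-01, -9.64233977e-01,
        -1.62157974e-01],
       [ 0.00000000e+00,  0.00000000e+00,  0.00000000e+00,
         1.00000000e+00]]), 'obs_pos': array([ 0.25275282, -0.59830717,  0.2215826 ]), 'obs_rot': array([-8.28210013e-04,  9.80088530e-01,  1.98559164e-01, -2.12801310e-04])}
```

View pics/scene0.png

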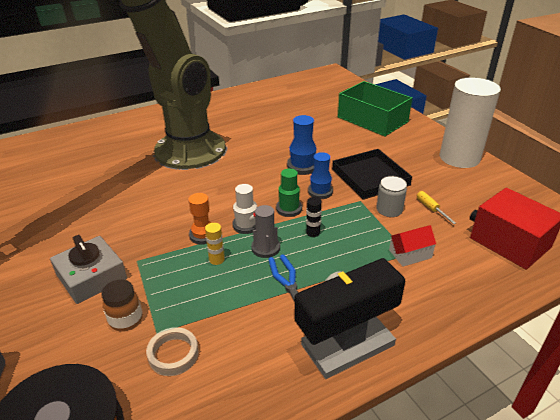

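View pics/side0.png

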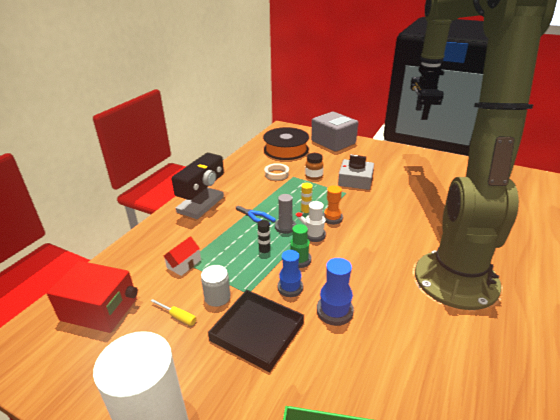

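View pics/wrist0.png

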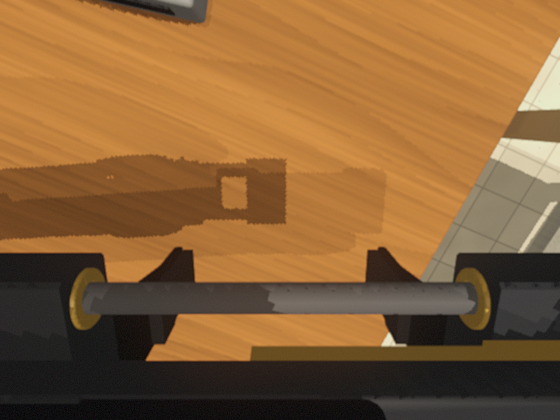

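```bash
cat >> h.py <<'E'
def ray(c,u,v):
    from scipy.spatial.transform import Rotation as R
    d=np.array([(u-c['cx'])/c['fx'], -(v-c['cy'])/c['fy'], -1.0])
    if 'cam_to_world' in c: M=c['cam_to_world']
    else:
        T=np.eye(4); q=c['obs_rot']; T[:3,:3]=R.from_quat([q[1],q[2],q[3],q[0]]).as_matrix(); T[:3,3]=c['obs_pos']
        M=T@c['mount']
    return M[:3,3], M[:3,:3]@d
def onz(c,u,v,z):
    o,d=ray(c,u,v); t=(z-o[2])/d[2]; return o+t*d
def two(c1,p1,c2,p2):
    o1,d1=ray(c1,*p1);o2,d2=ray(c2,*p2)
    A=np.stack([d1,-d2],1); s,_,_,_=np.linalg.lstsq(A,o2-o1,rcond=None)
    a=o1+s[0]*d1;b=o2+s[1]*d2; return (a+b)/2, np.linalg.norm(a-b)
def proj(c,P):
    from scipy.spatial.transform import Rotation as R
    if 'cam_to_world' in c: M=c['cam_to_world']
    else:
        T=np.eye(4); q=c['obs_rot']; T[:3,:3]=R.from_quat([q[1],q[2],q[3],q[0]]).as_matrix(); T[:3,3]=c['obs_pos']
        M=T@c['mount']
    p=np.linalg.inv(M)@np.append(P,1)
    return np.array([c['cx']+c['fx']*p[0]/-p[2], c['cy']-c['fy']*p[1]/-p[2]])
def crop(tag,x0,y0,x1,y1,k,out):
    im=cv2.imread(f'pics/{tag}.png')[y0:y1,x0:x1]
    cv2.imwrite(f'pics/{out}.png', cv2.resize(im,None,fx=k,fy=k,interpolation=cv2.INTER_CUBIC))
E
python3 -c "
from h import *
crop('scene0',130,100,420,300,2.75,'sc1'); crop('side0',160,140,390,350,2.7,'sd1')"
```

```text
(no output)
```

View pics/sc1.png

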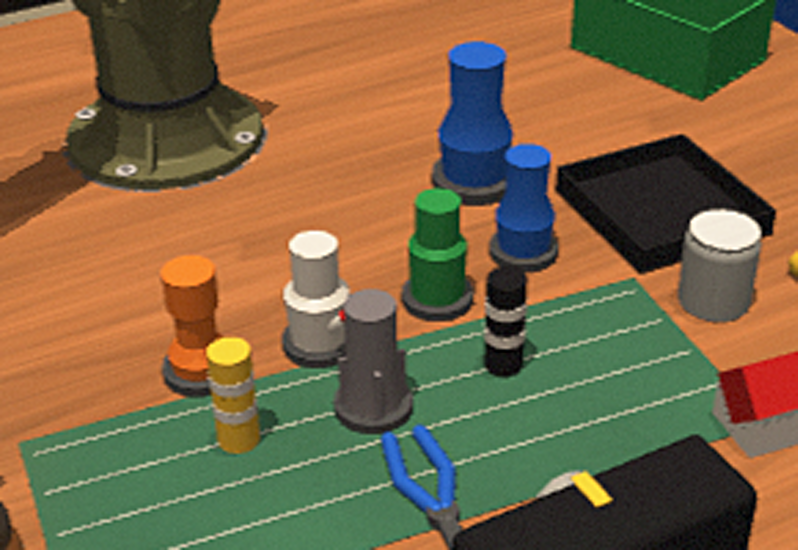

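View pics/sd1.png

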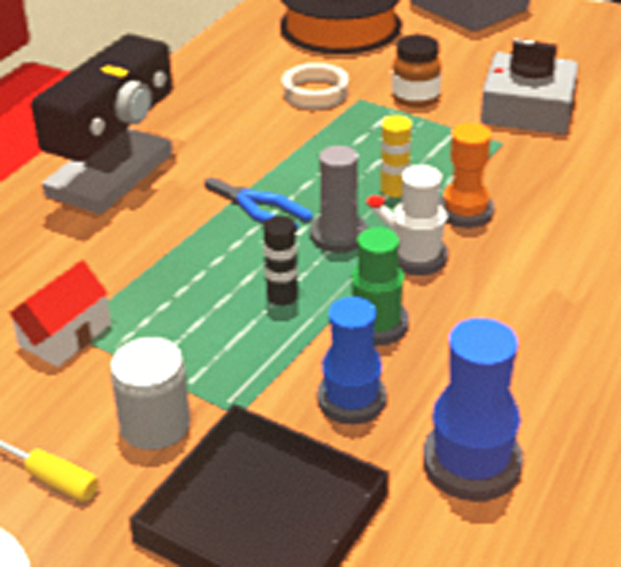

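The crops show: orange rook (scene 199,200), white jug (244,192, red spout tip on its far-left side), grey print (265,215), green (289,175), small blue (321,160) and a bigger blue decoy (303,130). Other lookalikes are the red house or toolbox, the green bin, the white cylinder and the spool. There is no purple print. Next I triangulate all tops.

```bash
python3 - <<'E'
from h import *
s=load('scene0'); d=load('side0')
S=lambda x,y:(130+x/2.75,100+y/2.75); D=lambda x,y:(160+x/2.7,140+y/2.7)
T={'orange':((190,268),(471,135)),'jug':((314,243),(421,181)),'grey':((370,302),(338,159)),'green':((438,202),(378,243)),
'blue':((528,157),(353,315)),'bigblue':((477,56),(482,342)),'yel':((229,350),(397,125)),'blk':((506,278),(280,228)),'tin':((722,232),(148,364)),
'tip':((345,314),(375,201)),'trayA(corner l)':((557,168),(388,478)),'trayB':((683,136),None),}
for k,(a,b) in T.items():
    if b is None: continue
    p,e=two(s,S(*a),d,D(*b)); print(k,p.round(3),round(e,4), np.hypot(p[0],p[1]).round(3))
for k,a,b in [('knobtop',(80,238),(355,157)),('jar',(117,291),(314,158)),('lens',None,(209,177)),('stripe_far/front',(345,278),(202,166))]:
    if a: p,e=two(s,a,d,b); print(k,p.round(3),round(e,4))
E
```

```text
orange [ 0.407 -0.117  0.113] 0.0006 0.424
jug [ 0.424 -0.007  0.11 ] 0.0024 0.424
grey [ 0.525 -0.004  0.112] 0.0023 0.525
green [0.419 0.12  0.11 ] 0.0002 0.436
blue [0.393 0.233 0.111] 0.0012 0.457
bigblue [0.258 0.257 0.151] 0.0 0.364
yel [ 0.506 -0.125  0.096] 0.0005 0.521
blk [0.532 0.124 0.095] 0.0003 0.546
tin [0.551 0.348 0.079] 0.0002 0.651
tip [ 0.478 -0.005  0.067] 0.003 0.478
trayA(corner l) [0.311 0.328 0.024] 0.0009 0.452
knobtop [ 0.424 -0.389  0.108] 0.0159
jar [ 0.578 -0.36   0.078] 0.0052
stripe_far/front [0.828 0.003 0.158] 0.0004
```

Request:
{"name": "arm_command", "arguments": {"series": [{"wz":-0.5,"tx":25,"ty":55,"tz":18,"hand":8.7},{"wz":-0.5,"tx":25,"ty":55,"tz":18,"hand":8.7},{"wz":-0.5,"tx":25,"ty":55,"tz":18,"hand":8.7},{"wz":-0.5,"tx":25,"ty":55,"tz":18,"hand":8.7},{"wz":-0.5,"tx":25,"ty":55,"tz":18,"hand":8.7},{"wz":-0.5,"tx":25,"ty":55,"tz":18,"hand":8.7},{"wz":-0.5,"tx":25,"ty":55,"tz":18,"hand":8.7},{"wz":-0.5,"tx":25,"ty":55,"tz":18,"hand":8.7},{"wz":-0.5,"tx":25,"ty":55,"tz":18,"hand":8.7},{"wz":-0.5,"tx":25,"ty":55,"tz":18,"hand":8.7}]}}

```text
$.series[0]: bad value
```

Request:
{"name": "arm_command", "arguments": {"series": [{"wx":0,"wy":0,"wz":-0.5,"tx":25,"ty":55,"tz":18,"hand":8.7},{"wx":0,"wy":0,"wz":-0.5,"tx":25,"ty":55,"tz":18,"hand":8.7},{"wx":0,"wy":0,"wz":-0.5,"tx":25,"ty":55,"tz":18,"hand":8.7},{"wx":0,"wy":0,"wz":-0.5,"tx":25,"ty":55,"tz":18,"hand":8.7},{"wx":0,"wy":0,"wz":-0.5,"tx":25,"ty":55,"tz":18,"hand":8.7},{"wx":0,"wy":0,"wz":-0.5,"tx":25,"ty":55,"tz":18,"hand":8.7},{"wx":0,"wy":0,"wz":-0.5,"tx":25,"ty":55,"tz":18,"hand":8.7},{"wx":0,"wy":0,"wz":-0.5,"tx":25,"ty":55,"tz":18,"hand":8.7},{"wx":0,"wy":0,"wz":-0.5,"tx":25,"ty":55,"tz":18,"hand":8.7},{"wx":0,"wy":0,"wz":-0.5,"tx":25,"ty":55,"tz":18,"hand":8.7}]}}

```text
clock: 1.15
tcp_pos: [0.4515, -0.1606, 0.3659]
tcp_rot: [0.0, 0.999, -0.05, 0.0]
wrist_force: [1.1, 0.0, 0.7]
grip_width: 0.0871
```

Request:
{"name": "arm_command", "arguments": {"series": [{"wx":0,"wy":0,"wz":0,"tx":6,"ty":16,"tz":4,"hand":8.7},{"wx":0,"wy":0,"wz":0,"tx":6,"ty":16,"tz":4,"hand":8.7},{"wx":0,"wy":0,"wz":0,"tx":6,"ty":16,"tz":4,"hand":8.7},{"wx":0,"wy":0,"wz":0,"tx":6,"ty":16,"tz":4,"hand":8.7},{"wx":0,"wy":0,"wz":0,"tx":6,"ty":16,"tz":4,"hand":8.7},{"wx":0,"wy":0,"wz":0,"tx":6,"ty":16,"tz":4,"hand":8.7},{"wx":0,"wy":0,"wz":0,"tx":6,"ty":16,"tz":4,"hand":8.7},{"wx":0,"wy":0,"wz":0,"tx":6,"ty":16,"tz":4,"hand":8.7},{"wx":0,"wy":0,"wz":0,"tx":6,"ty":16,"tz":4,"hand":8.7},{"wx":0,"wy":0,"wz":0,"tx":6,"ty":16,"tz":4,"hand":8.7}]}}

```text
clock: 2.15
tcp_pos: [0.5111, -0.0033, 0.4053]
tcp_rot: [0.0, 0.999, -0.051, -0.0]
wrist_force: [0.2, -0.5, 0.1]
grip_width: 0.0867
```

```bash
python3 - <<'E'
from h import *
c=cap('wrist','w1'); print(c['obs_pos'],c['obs_rot'])
E
```

```text
[ 0.51112567 -0.00331455  0.40527272] [ 1.15614975e-04  9.98709653e-01 -5.07839213e-02 -9.32043421e-05]
```

View pics/w1.png

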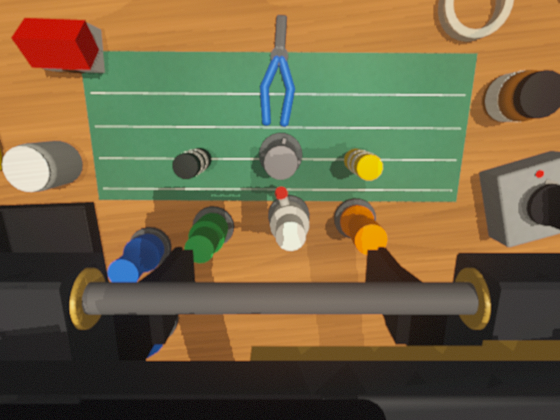

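```bash
python3 - <<'E'
from h import *
c=load('w1'); im=c['pixels']; hsv=cv2.cvtColor(im,cv2.COLOR_RGB2HSV)
m=cv2.inRange(hsv,(55,60,40),(90,255,140))
m[250:]=0
def line(pts): 
    vx,vy,x,y=cv2.fitLine(np.array(pts,np.float32),cv2.DIST_HUBER,0,0.01,0.01).ravel(); return np.array([x,y]),np.array([vx,vy])
top=[(u,np.nonzero(m[:,u])[0][0]-.5) for u in range(120,460,5) if m[:,u].any() and not 255<u<305]
left=[(np.nonzero(m[v])[0][0]-.5,v) for v in range(80,135,3)]
right=[(np.nonzero(m[v])[0][-1]+.5,v) for v in range(70,190,3)]
bot=[(u,np.nonzero(m[:,u])[0][-1]+.5) for u in list(range(120,180,5))+list(range(395,445,5))]
L={k:line(v) for k,v in dict(top=top,left=left,right=right,bot=bot).items()}
def inter(a,b):
    s=np.linalg.solve(np.stack([a[1],-b[1]],1),b[0]-a[0]); return a[0]+s[0]*a[1]
C={k:onz(c,*inter(L[k[0]],L[k[1]]),0)[:2] for k in [('top','left'),('top','right'),('bot','left'),('bot','right')]}
for k,v in C.items(): print(k,v.round(4))
tl,tr,bl,br=C.values()
print('len',np.linalg.norm(tl-tr),np.linalg.norm(bl-br),np.linalg.norm(tl-bl),np.linalg.norm(tr-br))
y=(tl-tr)/np.linalg.norm(tl-tr); print('ang top',np.degrees(np.arctan2(-y[0],y[1])))
y2=(bl-br); print('ang bot',np.degrees(np.arctan2(-y2[0],y2[1])))
x=np.array([y[1],-y[0]]); org=(tl+tr)/2-0.16*x; print('mat centre org est',org,'x',x)
crop('w1',0,130,480,300,1.66,'w1c')
crop('w1',440,40,560,260,2.7,'w1d')
E
```

```text
Traceback (most recent call last):
IndexError: index 0 is out of bounds for axis 0 with size 0
```

```bash
cat > mat.py <<'E'
from h import *
c=load('w1'); im=c['pixels']; hsv=cv2.cvtColor(im,cv2.COLOR_RGB2HSV)
print(hsv[70,150],hsv[110,400],hsv[175,430],hsv[62,200])
m=cv2.inRange(hsv,(60,90,40),(85,255,160))
m=cv2.morphologyEx(m,cv2.MORPH_OPEN,np.ones((5,5)))
m[210:]=0; m[:, 482:]=0; m[:,:75]=0
def line(pts): 
    vx,vy,x,y=cv2.fitLine(np.array(pts,np.float32),cv2.DIST_HUBER,0,0.01,0.01).ravel(); return np.array([x,y]),np.array([vx,vy])
def first(a): return np.nonzero(a)[0]
top=[(u,first(m[:,u])[0]-.5) for u in range(120,460,5) if m[:,u].any() and not 255<u<305]
left=[(first(m[v])[0]-.5,v) for v in range(80,135,3) if m[v].any()]
right=[(first(m[v])[-1]+.5,v) for v in range(70,190,3) if m[v].any()]
bot=[(u,first(m[:,u])[-1]+.5) for u in list(range(120,180,5))+list(range(395,445,5)) if m[:,u].any()]
L={k:line(v) for k,v in dict(top=top,left=left,right=right,bot=bot).items()}
def inter(a,b):
    s=np.linalg.solve(np.stack([a[1],-b[1]],1),b[0]-a[0]); return a[0]+s[0]*a[1]
P={k:inter(L[k[0]],L[k[1]]) for k in [('top','left'),('top','right'),('bot','left'),('bot','right')]}
C={k:onz(c,*p,0)[:2] for k,p in P.items()}
for k,v in C.items(): print(k,P[k].round(1),v.round(4))
tl,tr,bl,br=C.values()
print('len',np.linalg.norm(tl-tr),np.linalg.norm(bl-br),np.linalg.norm(tl-bl),np.linalg.norm(tr-br))
y=(tl-tr)/np.linalg.norm(tl-tr); print('ang top',np.degrees(np.arctan2(-y[0],y[1])))
y2=(bl-br); print('ang bot',np.degrees(np.arctan2(-y2[0],y2[1])))
x=np.array([y[1],-y[0]]); org=(tl+tr)/2-0.16*x; print('mat centre org est',org,'x',x)
E
python3 mat.py; python3 -c "
from h import *
crop('w1',0,130,480,300,1.66,'w1c')
crop('w1',440,40,560,260,2.7,'w1d')"
```

```text
[ 67 101 142] [ 67  98 153] [ 65  88 148] [ 67  98 145]
('top', 'left') [833.   70.4] [ 0.5674 -0.8584]
('top', 'right') [474.6  60.6] [ 0.6367 -0.3134]
('bot', 'left') [-8894.3   546.9] [ 1.7631 20.9047]
('bot', 'right') [456.4 186.2] [ 0.4446 -0.2924]
len 0.5492960296898116 21.23802336444009 21.795837827119676 0.19323351753619564
ang top 172.7489628331073
ang bot -3.5593775728797277
mat centre org est [ 0.76076623 -0.60609446] x [-0.99200267  0.12621693]
```

View pics/w1c.png

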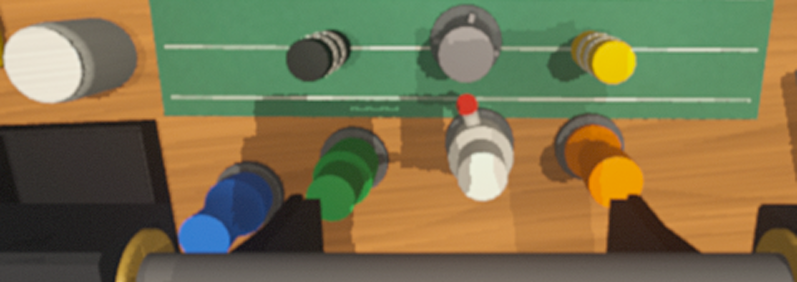

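View pics/w1d.png

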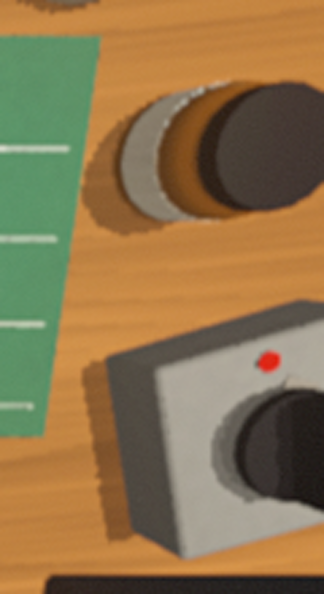

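```bash
sed -i 's/(60,90,40)/(58,65,30)/' mat.py; python3 mat.py; python3 - <<'E'
from h import *
c=load('w1')
K=lambda x,y:(x/1.66,130+y/1.66)
for n,p,z in [('blk',(312,60),.1),('yel',(613,62),.1),('grey',(466,55),.115),('tin',(45,63),.085),('jug',(483,175),.115),('tip',(467,103),.066),('orange',(616,181),.115),('green',(330,197),.115),('blue',(206,237),.115)]:
    print(n,onz(c,*K(*p),z).round(4))
print('jar',onz(c,440+270/2.7,40+147/2.7,.085).round(4), 'red',onz(c,440+268/2.7,40+362/2.7,.055))
s=load('scene0');
E
```

```text
[ 67 101 142] [ 67  98 153] [ 65  88 148] [ 67  98 145]
('top', 'left') [79.3 51.3] [0.7099 0.2791]
('top', 'right') [476.  54.] [ 0.6457 -0.3151]
('bot', 'left') [ 99.5 198.2] [0.4848 0.3029]
('bot', 'right') [454.8 200.5] [ 0.4203 -0.2906]
len 0.597654836710457 0.5969704220437375 0.22640487524834993 0.22677212684137285
ang top -6.164820637879817
ang bot -6.200129112049151
mat centre org est [ 0.51874751 -0.0008141 ] x [ 0.99421709 -0.10738893]
blk [0.5333 0.1184 0.1   ]
yel [ 0.5069 -0.1249  0.1   ]
grey [ 0.5265 -0.0066  0.115 ]
tin [0.5519 0.346  0.085 ]
jug [ 0.4262 -0.0107  0.115 ]
tip [ 0.478  -0.0028  0.066 ]
orange [ 0.4097 -0.1204  0.115 ]
green [0.4198 0.1189 0.115 ]
blue [0.3944 0.2304 0.115 ]
jar [ 0.5781 -0.3559  0.085 ] red [ 0.46398412 -0.38721289  0.055     ]
```

```bash
python3 - <<'E'
from h import *
s=load('scene0'); d=load('side0'); c=load('w1')
print('lens',onz(d,209.3,177.8,.12))
S=lambda x,y:(130+x/2.75,100+y/2.75); D=lambda x,y:(160+x/2.7,140+y/2.7)
print(two(s,S(579,473),d,D(124,72)),two(s,S(606,505),d,D(105,69)))
crop('side0',160,140,240,220,8,'lens'); crop('scene0',40,220,150,340,5,'cons'); crop('side0',320,130,400,200,8,'cons2')
crop('scene0',320,130,420,220,6,'tray1')
crop('side0',200,280,320,380,5,'tray2')
for n,p,z in [('tl?',(0,0),0)]: pass
E
```

```text
lens [0.8040171  0.00395769 0.12      ]
(array([0.81254991, 0.00389959, 0.15971691]), np.float64(0.0003694383420811022)) (array([0.84227397, 0.00400733, 0.15664776]), np.float64(0.0021711867419515027))
```

View pics/lens.png

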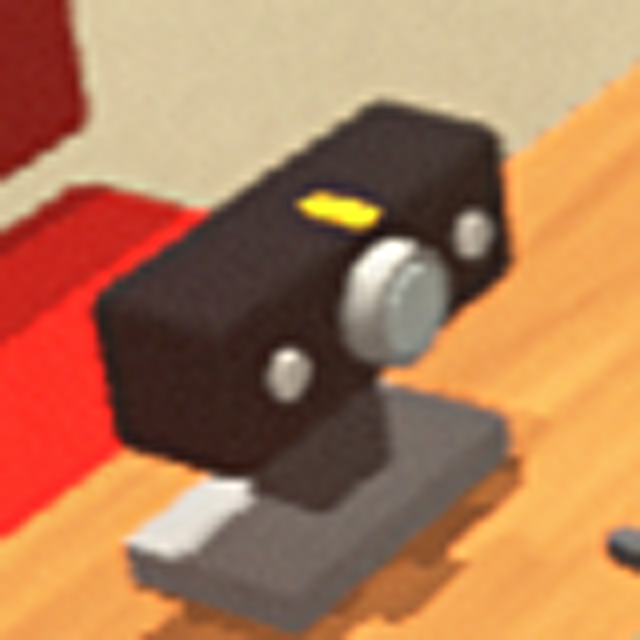

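View pics/cons.png

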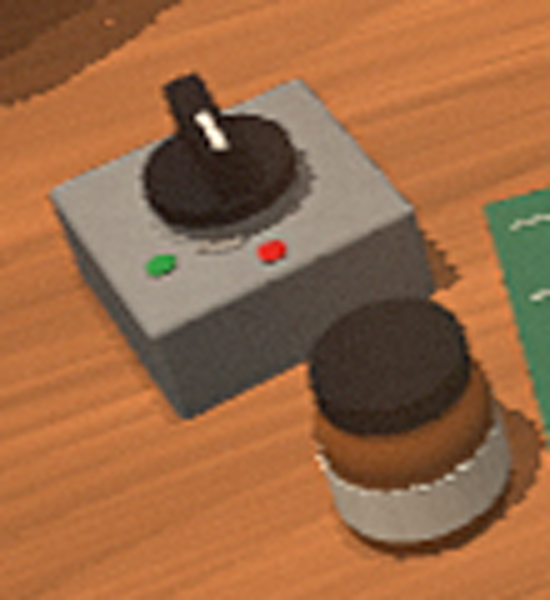

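View pics/tray1.png

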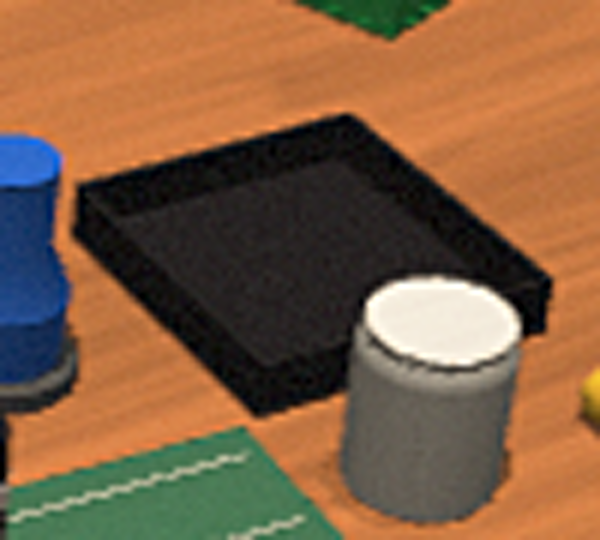

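View pics/tray2.png

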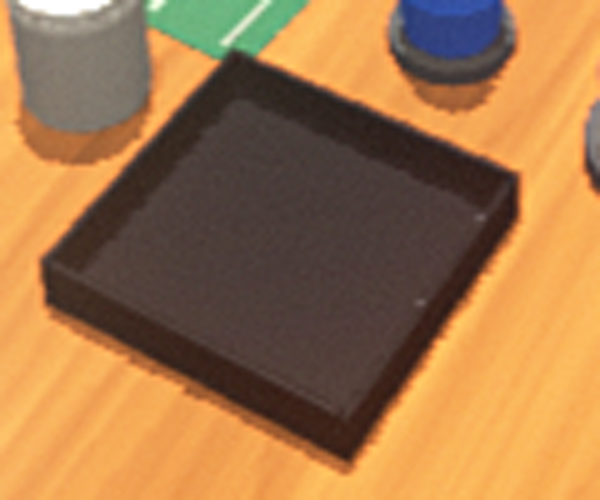

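```bash
python3 - <<'E'
from h import *
s=load('scene0'); d=load('side0'); c=load('w1')
print('lens',onz(d,212.1,178.4,.12), 'az deg', np.degrees(np.arctan2(*(onz(d,212.1,178.4,.12)[:2]-[.519,-.001])[::-1])))
for p in [(238,50),(520,178),(352,420),(45,262)]: print('tray',onz(d,200+p[0]/5,280+p[1]/5,.03).round(4))
for p in [(78,185),(345,115),(550,280),(258,365)]: print('tray sc',onz(s,320+p[0]/6,130+p[1]/6,.03).round(4))
r=onz(s,40+271/5,220+250/5,.055)[:2]; g=onz(s,40+161/5,220+264/5,.055)[:2]; print(r,g,np.linalg.norm(r-g))
# axis: rotate r about axis by -60deg (cw) -> g
v=(g-r); n=np.array([-v[1],v[0]])/np.linalg.norm(v); 
for sg in (1,-1): print('axis cand',(r+g)/2+sg*n*.0398)
E
```

```text
lens [0.79333285 0.00316241 0.12      ] az deg 0.8692739373811337
tray [0.4763 0.316  0.03  ]
tray [0.3107 0.3287 0.03  ]
tray [0.3203 0.4829 0.03  ]
tray [0.487  0.4727 0.03  ]
tray sc [0.3184 0.3237 0.03  ]
tray sc [0.3294 0.4763 0.03  ]
tray sc [0.4946 0.4675 0.03  ]
tray sc [0.4834 0.3101 0.03  ]
[ 0.46576141 -0.38733159] [ 0.4513692  -0.43039593] 0.04540565758931116
axis cand [ 0.49631305 -0.42147915]
axis cand [ 0.42081757 -0.39624837]
```

Request:
{"name": "arm_command", "arguments": {"series": [{"wx":0,"wy":0,"wz":0,"tx":1.4,"ty":-0.2,"tz":-4,"hand":8.7},{"wx":0,"wy":0,"wz":0,"tx":1.4,"ty":-0.2,"tz":-9,"hand":8.7},{"wx":0,"wy":0,"wz":0,"tx":1.4,"ty":-0.2,"tz":-14,"hand":8.7},{"wx":0,"wy":0,"wz":0,"tx":1.4,"ty":-0.2,"tz":-19,"hand":8.7},{"wx":0,"wy":0,"wz":0,"tx":1.4,"ty":-0.2,"tz":-24,"hand":8.7},{"wx":0,"wy":0,"wz":0,"tx":1.4,"ty":-0.2,"tz":-28,"hand":8.7},{"wx":0,"wy":0,"wz":0,"tx":1.4,"ty":-0.2,"tz":-31,"hand":8.7},{"wx":0,"wy":0,"wz":0,"tx":1.4,"ty":-0.2,"tz":-33,"hand":8.7},{"wx":0,"wy":0,"wz":0,"tx":1.4,"ty":-0.2,"tz":-33,"hand":8.7},{"wx":0,"wy":0,"wz":0,"tx":1.4,"ty":-0.2,"tz":-33,"hand":8.7}]}}

```text
clock: 3.2
tcp_pos: [0.5256, -0.0045, 0.0758]
tcp_rot: [-0.0, 0.999, -0.05, 0.0]
wrist_force: [0.6, 1.4, 0.2]
grip_width: 0.0871
```

Request:
{"name": "arm_command", "arguments": {"series": [{"wx":0,"wy":0,"wz":0,"tx":0,"ty":0,"tz":0,"hand":3},{"wx":0,"wy":0,"wz":0,"tx":0,"ty":0,"tz":0,"hand":3},{"wx":0,"wy":0,"wz":0,"tx":0,"ty":0,"tz":0,"hand":3},{"wx":0,"wy":0,"wz":0,"tx":0,"ty":0,"tz":0,"hand":3},{"wx":0,"wy":0,"wz":0,"tx":0,"ty":0,"tz":0,"hand":3},{"wx":0,"wy":0,"wz":0,"tx":0,"ty":0,"tz":0,"hand":3},{"wx":0,"wy":0,"wz":0,"tx":0,"ty":0,"tz":0,"hand":3},{"wx":0,"wy":0,"wz":0,"tx":0,"ty":0,"tz":0,"hand":3},{"wx":0,"wy":0,"wz":0,"tx":0,"ty":0,"tz":0,"hand":3},{"wx":0,"wy":0,"wz":0,"tx":0,"ty":0,"tz":0,"hand":3}], "grip_force": 25}}

```text
clock: 4.2
tcp_pos: [0.5253, -0.0048, 0.0754]
tcp_rot: [0.0, 0.999, -0.05, -0.0]
wrist_force: [-0.8, -1.6, 0.3]
grip_width: 0.043
```

Request:
{"name": "arm_command", "arguments": {"series": [{"wx":0,"wy":0,"wz":0,"tx":0,"ty":0,"tz":5,"hand":3},{"wx":0,"wy":0,"wz":0,"tx":0,"ty":0,"tz":10,"hand":3},{"wx":0,"wy":0,"wz":0,"tx":0,"ty":0,"tz":15,"hand":3},{"wx":0,"wy":0,"wz":0,"tx":-1,"ty":4,"tz":16,"hand":3},{"wx":0,"wy":0,"wz":0,"tx":-2,"ty":8.5,"tz":16,"hand":3},{"wx":0,"wy":0,"wz":0,"tx":-4,"ty":13,"tz":16,"hand":3},{"wx":0,"wy":0,"wz":0,"tx":-5,"ty":17.5,"tz":16,"hand":3},{"wx":0,"wy":0,"wz":0,"tx":-6,"ty":22,"tz":16,"hand":3},{"wx":0,"wy":0,"wz":0,"tx":-7.5,"ty":26,"tz":16,"hand":3},{"wx":0,"wy":0,"wz":0,"tx":-9,"ty":30,"tz":16,"hand":3}]}}

```text
clock: 5.2
tcp_pos: [0.4338, 0.2971, 0.2348]
tcp_rot: [0.0, 0.999, -0.05, -0.0]
wrist_force: [1.2, 0.1, -2.7]
grip_width: 0.0427
```

Request:
{"name": "arm_command", "arguments": {"series": [{"wx":0,"wy":0,"wz":0,"tx":-1.5,"ty":4,"tz":0,"hand":3},{"wx":0,"wy":0,"wz":0,"tx":-2.5,"ty":8,"tz":0,"hand":3},{"wx":0,"wy":0,"wz":0,"tx":-3.3,"ty":10.2,"tz":0,"hand":3},{"wx":0,"wy":0,"wz":0,"tx":-3.3,"ty":10.2,"tz":-4,"hand":3},{"wx":0,"wy":0,"wz":0,"tx":-3.3,"ty":10.2,"tz":-8,"hand":3},{"wx":0,"wy":0,"wz":0,"tx":-3.3,"ty":10.2,"tz":-11,"hand":3},{"wx":0,"wy":0,"wz":0,"tx":-3.3,"ty":10.2,"tz":-13,"hand":3},{"wx":0,"wy":0,"wz":0,"tx":-3.3,"ty":10.2,"tz":-14.5,"hand":3},{"wx":0,"wy":0,"wz":0,"tx":-3.3,"ty":10.2,"tz":-15.4,"hand":3},{"wx":0,"wy":0,"wz":0,"tx":-3.3,"ty":10.2,"tz":-15.4,"hand":3}]}}

```text
clock: 6.2
tcp_pos: [0.4016, 0.3971, 0.0807]
tcp_rot: [0.001, 0.999, -0.05, -0.001]
wrist_force: [0.0, 0.3, -2.9]
grip_width: 0.0429
```

Request:
{"name": "arm_command", "arguments": {"series": [{"wx":0,"wy":0,"wz":0,"tx":0,"ty":0,"tz":-0.1,"hand":3},{"wx":0,"wy":0,"wz":0,"tx":0,"ty":0,"tz":-0.2,"hand":3},{"wx":0,"wy":0,"wz":0,"tx":0,"ty":0,"tz":-0.2,"hand":8.7},{"wx":0,"wy":0,"wz":0,"tx":0,"ty":0,"tz":-0.2,"hand":8.7},{"wx":0,"wy":0,"wz":0,"tx":0,"ty":0,"tz":-0.2,"hand":8.7},{"wx":0,"wy":0,"wz":0,"tx":0,"ty":0,"tz":0,"hand":8.7},{"wx":0,"wy":0,"wz":0,"tx":0,"ty":0,"tz":4,"hand":8.7},{"wx":0,"wy":0,"wz":0,"tx":0,"ty":0,"tz":9,"hand":8.7},{"wx":0,"wy":0,"wz":0,"tx":0,"ty":-3,"tz":13,"hand":8.7},{"wx":0,"wy":0,"wz":0,"tx":1,"ty":-7,"tz":15,"hand":8.7}]}}

```text
clock: 7.2
tcp_pos: [0.4115, 0.3307, 0.2358]
tcp_rot: [-0.002, 0.999, -0.047, 0.002]
wrist_force: [0.6, -1.7, 0.2]
grip_width: 0.0863
```

```bash
python3 - <<'E'
from h import *
c=cap('side','side1'); c=cap('scene','scene1');
a=cv2.imread('pics/side1.png')[130:380,160:400];b=cv2.imread('pics/scene1.png')[90:340,150:430]
cv2.imwrite('pics/both1.png',cv2.resize(np.hstack([a,b]),None,fx=1.5,fy=1.5))
E
```

```text
(no output)
```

View pics/both1.png

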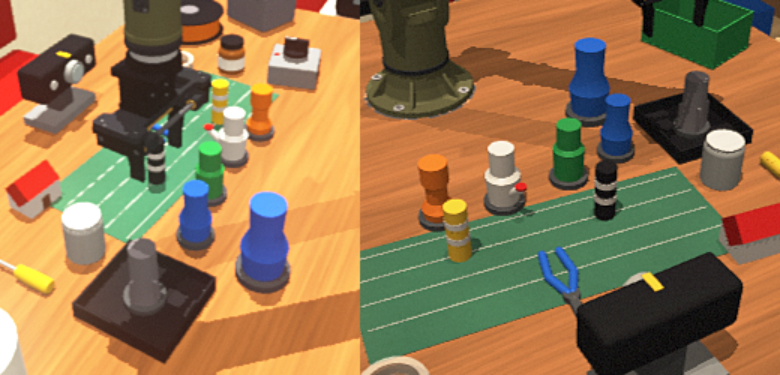

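Request:
{"name": "arm_command", "arguments": {"series": [{"wx":0,"wy":0,"wz":0,"tx":1.6,"ty":-34,"tz":3,"hand":8.7},{"wx":0,"wy":0,"wz":0,"tx":1.6,"ty":-34,"tz":3,"hand":8.7},{"wx":0,"wy":0,"wz":0,"tx":1.6,"ty":-34,"tz":3,"hand":8.7},{"wx":0,"wy":0,"wz":0,"tx":1.6,"ty":-34,"tz":3,"hand":8.7},{"wx":0,"wy":0,"wz":0,"tx":1.6,"ty":-34,"tz":3,"hand":8.7},{"wx":0,"wy":0,"wz":0,"tx":1.6,"ty":-34,"tz":3,"hand":8.7},{"wx":0,"wy":0,"wz":0,"tx":1.6,"ty":-34,"tz":3,"hand":8.7},{"wx":0,"wy":0,"wz":0,"tx":1.6,"ty":-34,"tz":3,"hand":8.7},{"wx":0,"wy":0,"wz":0,"tx":1.6,"ty":-34,"tz":3,"hand":8.7},{"wx":0,"wy":0,"wz":0,"tx":1.6,"ty":-34,"tz":3,"hand":8.7}]}}

```text
clock: 8.3
tcp_pos: [0.4282, -0.011, 0.2611]
tcp_rot: [-0.0, 0.999, -0.049, -0.0]
wrist_force: [-0.2, -0.2, -0.5]
grip_width: 0.087
```

```bash
python3 - <<'E'
from h import *
c=cap('wrist','w2'); print(c['obs_pos'],c['obs_rot'])
im=c['pixels']; hsv=cv2.cvtColor(im,cv2.COLOR_RGB2HSV)
E
```

```text
[ 0.42821731 -0.01095098  0.26109942] [-1.58077718e-04  9.98800679e-01 -4.89603323e-02 -2.52327841e-04]
```

View pics/w2.png

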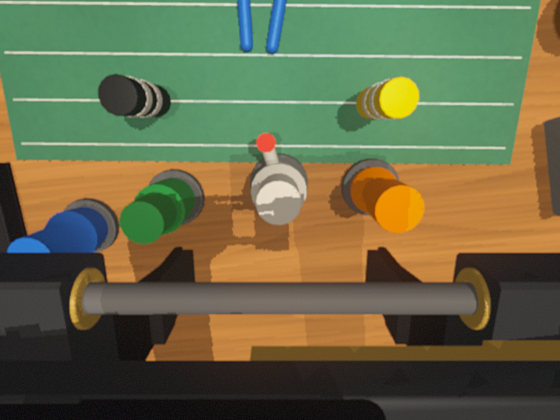

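```bash
python3 - <<'E'
from h import *
c=load('w2'); hsv=cv2.cvtColor(c['pixels'],cv2.COLOR_RGB2HSV)
r=cv2.inRange(hsv,(0,170,100),(6,255,255))|cv2.inRange(hsv,(174,170,100),(180,255,255))
r[200:]=0; M=cv2.moments(r,True); tip=(M['m10']/M['m00'],M['m01']/M['m00']); print(tip,M['m00'])
crop('w2',230,120,330,240,5,'jugc')
t=onz(c,*tip,.066); j=onz(c,278,202,.115); print(t,j,np.linalg.norm((t-j)[:2]),np.degrees(np.arctan2(*(t-j)[:2][::-1])))
for n,p,z in [('green',(145,221),.115),('orange',(399,208),.115),('yel',(400,97),.1),('blk',(120,95),.1)]: print(n,onz(c,*p,z))
E
```

```text
(265.496062992126, 142.21653543307087) 254.0
[ 0.47772149 -0.00164433  0.066     ] [ 0.42621788 -0.00949065  0.115     ] 0.05209785422865124 8.662125368003736
green [0.42022368 0.11521349 0.115     ]
orange [ 0.40973785 -0.11958618  0.115     ]
yel [ 0.50721686 -0.1260611   0.1       ]
blk [0.53307081 0.12042535 0.1       ]
```

View pics/jugc.png

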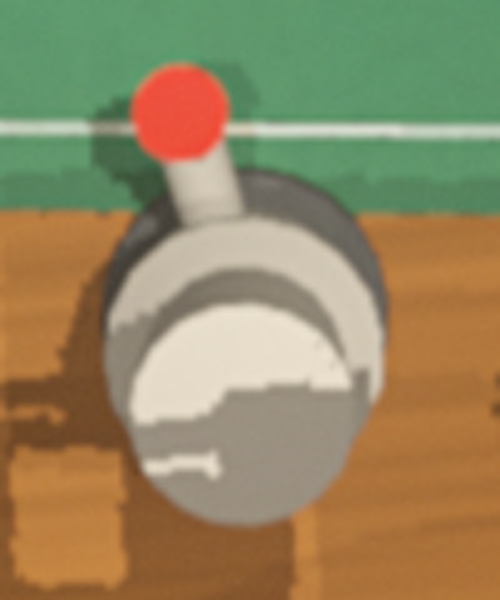

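Request:
{"name": "arm_command", "arguments": {"series": [{"wx":0,"wy":0,"wz":0,"tx":-0.2,"ty":0.15,"tz":-4,"hand":8.7},{"wx":0,"wy":0,"wz":0,"tx":-0.2,"ty":0.15,"tz":-9,"hand":8.7},{"wx":0,"wy":0,"wz":0,"tx":-0.2,"ty":0.15,"tz":-13,"hand":8.7},{"wx":0,"wy":0,"wz":0,"tx":-0.2,"ty":0.15,"tz":-16.5,"hand":8.7},{"wx":0,"wy":0,"wz":0,"tx":-0.2,"ty":0.15,"tz":-18.4,"hand":8.7},{"wx":0,"wy":0,"wz":0,"tx":-0.2,"ty":0.15,"tz":-18.4,"hand":8.7},{"wx":0,"wy":0,"wz":0,"tx":-0.2,"ty":0.15,"tz":-18.4,"hand":3},{"wx":0,"wy":0,"wz":0,"tx":-0.2,"ty":0.15,"tz":-18.4,"hand":3},{"wx":0,"wy":0,"wz":0,"tx":-0.2,"ty":0.15,"tz":-18.4,"hand":3},{"wx":0,"wy":0,"wz":0,"tx":-0.2,"ty":0.15,"tz":-18.4,"hand":3}]}}

```text
clock: 9.35
tcp_pos: [0.4271, -0.011, 0.0784]
tcp_rot: [0.0, 0.999, -0.05, 0.001]
wrist_force: [-0.5, 0.4, 0.9]
grip_width: 0.063
```

Request:
{"name": "arm_command", "arguments": {"series": [{"wx":0,"wy":0,"wz":0,"tx":0,"ty":0,"tz":0,"hand":3},{"wx":0,"wy":0,"wz":0,"tx":0,"ty":0,"tz":0,"hand":3},{"wx":0,"wy":0,"wz":0,"tx":0,"ty":0,"tz":0,"hand":3},{"wx":0,"wy":0,"wz":0,"tx":0,"ty":0,"tz":0,"hand":3},{"wx":0,"wy":0,"wz":0,"tx":0,"ty":0,"tz":3,"hand":3},{"wx":0,"wy":0,"wz":-0.04,"tx":2,"ty":0.2,"tz":5,"hand":3},{"wx":0,"wy":0,"wz":-0.1,"tx":5,"ty":0.5,"tz":5,"hand":3},{"wx":0,"wy":0,"wz":-0.133,"tx":8,"ty":0.9,"tz":5,"hand":3},{"wx":0,"wy":0,"wz":-0.133,"tx":9.2,"ty":1.0,"tz":5,"hand":3},{"wx":0,"wy":0,"wz":-0.133,"tx":9.2,"ty":1.0,"tz":5,"hand":3}]}}

```text
clock: 10.35
tcp_pos: [0.5186, -0.0009, 0.1265]
tcp_rot: [-0.0, 0.993, -0.116, -0.001]
wrist_force: [-0.8, -0.7, -2.0]
grip_width: 0.0409
```

```bash
python3 - <<'E'
from h import *
o=bot.get_obs(); print(o['tcp_pos'],o['tcp_rot'],o['grip_width'],o['wrist_force'])
c=cap('wrist','w3')
E
```

```text
[ 0.51862761 -0.00085267  0.12652588] [-1.89871871e-04  9.93271078e-01 -1.15809368e-01 -8.48166271e-04] 0.04094096125284284 [-0.82773893 -0.71886261 -2.03702865]
```

View pics/w3.png

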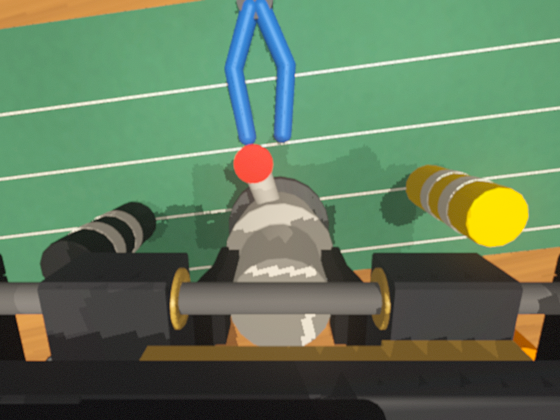

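```bash
python3 - <<'E'
from h import *
c=load('w3'); t=onz(c,253.5,163,.1141); print(t, np.degrees(np.arctan2(*(t[:2]-c['obs_pos'][:2])[::-1])), np.linalg.norm(t[:2]-c['obs_pos'][:2]))
y=onz(c,494,217,.1); print(y)
E
```

```text
[5.70142838e-01 2.31785880e-05 1.14100000e-01] 0.9740350086494517 0.05152267209155853
[ 0.50784092 -0.1235005   0.1       ]
```

Request:
{"name": "arm_command", "arguments": {"series": [{"wx":0,"wy":0,"wz":0,"tx":0.05,"ty":0,"tz":-2,"hand":3},{"wx":0,"wy":0,"wz":0,"tx":0.05,"ty":0,"tz":-4,"hand":3},{"wx":0,"wy":0,"wz":0,"tx":0.05,"ty":0,"tz":-4.8,"hand":3},{"wx":0,"wy":0,"wz":0,"tx":0.05,"ty":0,"tz":-4.95,"hand":3},{"wx":0,"wy":0,"wz":0,"tx":0.05,"ty":0,"tz":-4.95,"hand":3},{"wx":0,"wy":0,"wz":0,"tx":0.05,"ty":0,"tz":-4.95,"hand":8.7},{"wx":0,"wy":0,"wz":0,"tx":0.05,"ty":0,"tz":-4.95,"hand":8.7},{"wx":0,"wy":0,"wz":0,"tx":0.05,"ty":0,"tz":-4.95,"hand":8.7},{"wx":0,"wy":0,"wz":0,"tx":0.05,"ty":0,"tz":-4.95,"hand":8.7},{"wx":0,"wy":0,"wz":0,"tx":0.05,"ty":0,"tz":-1,"hand":8.7}]}}

```text
clock: 11.4
tcp_pos: [0.5147, -0.0013, 0.1132]
tcp_rot: [0.0, 0.993, -0.116, -0.005]
wrist_force: [1.2, -0.7, 0.3]
grip_width: 0.073
```

Request:
{"name": "arm_command", "arguments": {"series": [{"wx":0,"wy":0,"wz":0,"tx":0,"ty":0,"tz":5,"hand":8.7},{"wx":0,"wy":0,"wz":0,"tx":0,"ty":0,"tz":10,"hand":8.7},{"wx":0,"wy":0,"wz":0.1,"tx":-3,"ty":4,"tz":12,"hand":8.7},{"wx":0,"wy":0,"wz":0.23,"tx":-6,"ty":8,"tz":14,"hand":8.7},{"wx":0,"wy":0,"wz":0.23,"tx":-9.3,"ty":12,"tz":15,"hand":8.7},{"wx":0,"wy":0,"wz":0.23,"tx":-9.3,"ty":12,"tz":15,"hand":8.7},{"wx":0,"wy":0,"wz":0.23,"tx":-9.3,"ty":12,"tz":15,"hand":8.7},{"wx":0,"wy":0,"wz":0.23,"tx":-9.3,"ty":12,"tz":15,"hand":8.7},{"wx":0,"wy":0,"wz":0.23,"tx":-9.3,"ty":12,"tz":15,"hand":8.7},{"wx":0,"wy":0,"wz":0.23,"tx":-9.3,"ty":12,"tz":15,"hand":8.7}]}}

```text
clock: 12.4
tcp_pos: [0.4263, 0.1176, 0.2666]
tcp_rot: [-0.0, 1.0, -0.003, -0.001]
wrist_force: [0.2, 0.5, 0.4]
grip_width: 0.087
```

```bash
python3 - <<'E'
from h import *
c=cap('wrist','w4'); print(c['obs_pos'],c['obs_rot'])
E
```

```text
[0.42625204 0.11762205 0.26663289] [-6.85589020e-05  9.99995533e-01 -2.88146835e-03 -7.92074049e-04]
```

View pics/w4.png

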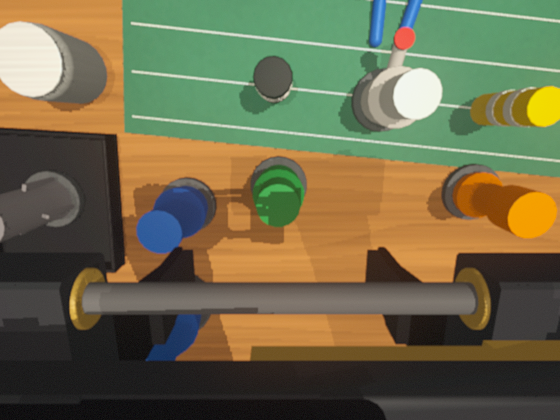

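```bash
python3 - <<'E'
from h import *
c=load('w4')
for n,p,z in [('green',(278,204),.115),('blue',(160,231),.115),('orange',(530,214),.115),('jug',(417,94),.115),('tip',(404.5,38.5),.066),('tin',(27,60),.085),('blk',(273,77),.1),('yel',(547,106),.1)]: print(n,onz(c,*p,z).round(4))
crop('w4',350,0,470,140,5,'j2')
E
```

```text
green [0.4207 0.119  0.115 ]
blue [0.3948 0.2316 0.115 ]
orange [ 0.4097 -0.1178  0.115 ]
jug [ 0.5172 -0.0009  0.115 ]
tip [ 0.5704 -0.0023  0.066 ]
tin [0.5505 0.3485 0.085 ]
blk [0.5331 0.1228 0.1   ]
yel [ 0.5071 -0.1254  0.1   ]
```

View pics/j2.png

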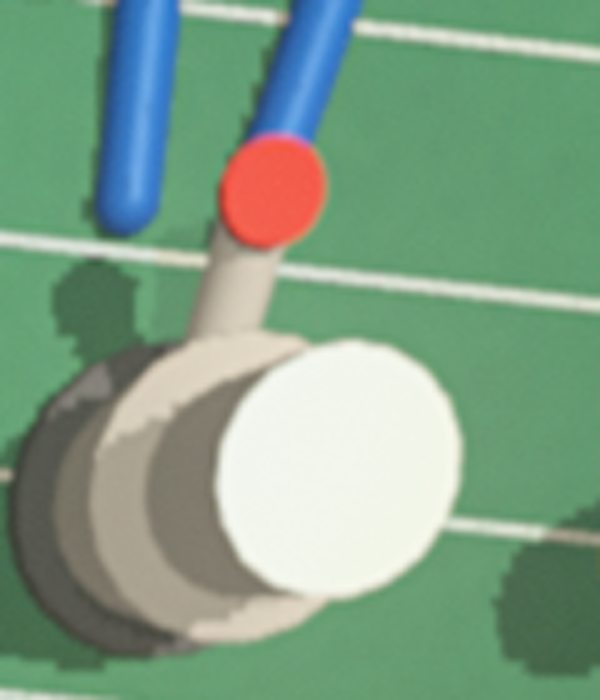

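Request:
{"name": "arm_command", "arguments": {"series": [{"wx":0,"wy":0,"wz":0,"tx":-0.6,"ty":0.1,"tz":-4,"hand":8.7},{"wx":0,"wy":0,"wz":0,"tx":-0.6,"ty":0.1,"tz":-9,"hand":8.7},{"wx":0,"wy":0,"wz":0,"tx":-0.6,"ty":0.1,"tz":-13,"hand":8.7},{"wx":0,"wy":0,"wz":0,"tx":-0.6,"ty":0.1,"tz":-16.5,"hand":8.7},{"wx":0,"wy":0,"wz":0,"tx":-0.6,"ty":0.1,"tz":-18.5,"hand":8.7},{"wx":0,"wy":0,"wz":0,"tx":-0.6,"ty":0.1,"tz":-18.5,"hand":8.7},{"wx":0,"wy":0,"wz":0,"tx":-0.6,"ty":0.1,"tz":-18.5,"hand":3},{"wx":0,"wy":0,"wz":0,"tx":-0.6,"ty":0.1,"tz":-18.5,"hand":3},{"wx":0,"wy":0,"wz":0,"tx":-0.6,"ty":0.1,"tz":-18.5,"hand":3},{"wx":0,"wy":0,"wz":0,"tx":-0.6,"ty":0.1,"tz":-18.5,"hand":3}]}}

```text
clock: 13.45
tcp_pos: [0.4206, 0.1201, 0.0834]
tcp_rot: [-0.0, 1.0, -0.002, 0.001]
wrist_force: [-0.5, 0.5, -0.1]
grip_width: 0.0626
```

Request:
{"name": "arm_command", "arguments": {"series": [{"wx":0,"wy":0,"wz":0,"tx":0,"ty":0,"tz":0,"hand":3},{"wx":0,"wy":0,"wz":0,"tx":0,"ty":0,"tz":0,"hand":3},{"wx":0,"wy":0,"wz":0,"tx":0,"ty":0,"tz":0,"hand":3},{"wx":0,"wy":0,"wz":0,"tx":0,"ty":0,"tz":0,"hand":3},{"wx":0,"wy":0,"wz":0,"tx":0,"ty":0,"tz":4,"hand":3},{"wx":0,"wy":0,"wz":0,"tx":0,"ty":0,"tz":9,"hand":3},{"wx":0,"wy":0,"wz":0,"tx":0,"ty":0,"tz":14,"hand":3},{"wx":0,"wy":0,"wz":0,"tx":3,"ty":3,"tz":15,"hand":3},{"wx":0,"wy":0,"wz":0,"tx":6,"ty":6,"tz":15,"hand":3},{"wx":0,"wy":0,"wz":0,"tx":10,"ty":9,"tz":15,"hand":3}]}}

```text
clock: 14.45
tcp_pos: [0.5202, 0.211, 0.2332]
tcp_rot: [0.0, 1.0, -0.002, 0.001]
wrist_force: [-0.2, -0.3, -2.6]
grip_width: 0.0408
```

Request:
{"name": "arm_command", "arguments": {"series": [{"wx":0,"wy":0,"wz":0,"tx":3.05,"ty":2.75,"tz":0,"hand":3},{"wx":0,"wy":0,"wz":0,"tx":3.05,"ty":2.75,"tz":-4,"hand":3},{"wx":0,"wy":0,"wz":0,"tx":3.05,"ty":2.75,"tz":-8,"hand":3},{"wx":0,"wy":0,"wz":0,"tx":3.05,"ty":2.75,"tz":-11.5,"hand":3},{"wx":0,"wy":0,"wz":0,"tx":3.05,"ty":2.75,"tz":-13.5,"hand":3},{"wx":0,"wy":0,"wz":0,"tx":3.05,"ty":2.75,"tz":-14.6,"hand":3},{"wx":0,"wy":0,"wz":0,"tx":3.05,"ty":2.75,"tz":-15,"hand":3},{"wx":0,"wy":0,"wz":0,"tx":3.05,"ty":2.75,"tz":-15.1,"hand":3},{"wx":0,"wy":0,"wz":0,"tx":3.05,"ty":2.75,"tz":-15.1,"hand":3},{"wx":0,"wy":0,"wz":0,"tx":3.05,"ty":2.75,"tz":-15.1,"hand":3}]}}

```text
clock: 15.45
tcp_pos: [0.5498, 0.237, 0.0838]
tcp_rot: [0.001, 1.0, -0.002, -0.0]
wrist_force: [-6.7, -3.0, 12.1]
grip_width: 0.0405
```

Request:
{"name": "arm_command", "arguments": {"series": [{"wx":0,"wy":0,"wz":0,"tx":0,"ty":0,"tz":0.1,"hand":3},{"wx":0,"wy":0,"wz":0,"tx":0,"ty":0,"tz":0.1,"hand":8.7},{"wx":0,"wy":0,"wz":0,"tx":0,"ty":0,"tz":0.1,"hand":8.7},{"wx":0,"wy":0,"wz":0,"tx":0,"ty":0,"tz":0.1,"hand":8.7},{"wx":0,"wy":0,"wz":0,"tx":0,"ty":0,"tz":0.1,"hand":8.7},{"wx":0,"wy":0,"wz":0,"tx":0,"ty":0,"tz":3,"hand":8.7},{"wx":0,"wy":0,"wz":0,"tx":0,"ty":0,"tz":8,"hand":8.7},{"wx":0,"wy":0,"wz":0,"tx":0,"ty":0,"tz":13,"hand":8.7},{"wx":0,"wy":0,"wz":0,"tx":-4,"ty":0,"tz":16,"hand":8.7},{"wx":0,"wy":0,"wz":0,"tx":-8,"ty":0,"tz":18,"hand":8.7}]}}

```text
clock: 16.45
tcp_pos: [0.4706, 0.2383, 0.2641]
tcp_rot: [-0.001, 1.0, -0.002, 0.001]
wrist_force: [-1.2, -0.5, 0.6]
grip_width: 0.0867
```

Request:
{"name": "arm_command", "arguments": {"series": [{"wx":0,"wy":0,"wz":0,"tx":-4,"ty":0,"tz":0,"hand":8.7},{"wx":0,"wy":0,"wz":0,"tx":-6,"ty":-0.4,"tz":0,"hand":8.7},{"wx":0,"wy":0,"wz":0,"tx":-6.5,"ty":-0.4,"tz":0,"hand":8.7},{"wx":0,"wy":0,"wz":0,"tx":-6.5,"ty":-0.4,"tz":0,"hand":8.7},{"wx":0,"wy":0,"wz":0,"tx":-6.5,"ty":-0.4,"tz":0,"hand":8.7},{"wx":0,"wy":0,"wz":0,"tx":-6.5,"ty":-0.4,"tz":0,"hand":8.7},{"wx":0,"wy":0,"wz":0,"tx":-6.5,"ty":-0.4,"tz":0,"hand":8.7},{"wx":0,"wy":0,"wz":0,"tx":-6.5,"ty":-0.4,"tz":0,"hand":8.7},{"wx":0,"wy":0,"wz":0,"tx":-6.5,"ty":-0.4,"tz":0,"hand":8.7},{"wx":0,"wy":0,"wz":0,"tx":-6.5,"ty":-0.4,"tz":0,"hand":8.7}]}}

```text
clock: 17.45
tcp_pos: [0.4054, 0.2335, 0.2613]
tcp_rot: [-0.0, 1.0, -0.002, -0.0]
wrist_force: [0.3, 1.2, -0.6]
grip_width: 0.0869
```

```bash
python3 - <<'E'
from h import *
c=cap('wrist','w5'); print(c['obs_pos'],c['obs_rot'])
E
```

```text
[0.4053694  0.2335034  0.26127809] [-1.68509770e-05  9.99998713e-01 -1.59721859e-03 -1.52476631e-04]
```

View pics/w5.png

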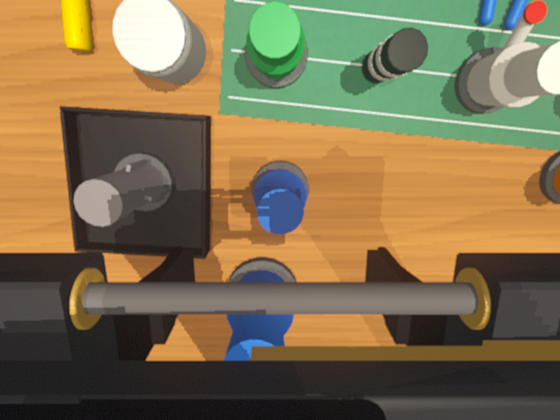

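```bash
python3 - <<'E'
from h import *
c=load('w5')
for n,p,z in [('green',(274,29.5),.115),('blue',(280,212),.115),('tin',(152,33),.085),('blk',(404,52),.1),('greyfoot',(140,183),.017),('greytop',(98,203),.12)]: print(n,onz(c,*p,z).round(4))
E
```

```text
green [0.546  0.2375 0.115 ]
blue [0.3937 0.233  0.115 ]
tin [0.5503 0.346  0.085 ]
blk [0.5316 0.1262 0.1   ]
greyfoot [0.4035 0.3993 0.017 ]
greytop [0.404 0.397 0.12 ]
```

Request:
{"name": "arm_command", "arguments": {"series": [{"wx":0,"wy":0,"wz":0,"tx":-1.15,"ty":0,"tz":-4,"hand":8.7},{"wx":0,"wy":0,"wz":0,"tx":-1.15,"ty":0,"tz":-9,"hand":8.7},{"wx":0,"wy":0,"wz":0,"tx":-1.15,"ty":0,"tz":-13,"hand":8.7},{"wx":0,"wy":0,"wz":0,"tx":-1.15,"ty":0,"tz":-16,"hand":8.7},{"wx":0,"wy":0,"wz":0,"tx":-1.15,"ty":0,"tz":-18.1,"hand":8.7},{"wx":0,"wy":0,"wz":0,"tx":-1.15,"ty":0,"tz":-18.1,"hand":8.7},{"wx":0,"wy":0,"wz":0,"tx":-1.15,"ty":0,"tz":-18.1,"hand":3},{"wx":0,"wy":0,"wz":0,"tx":-1.15,"ty":0,"tz":-18.1,"hand":3},{"wx":0,"wy":0,"wz":0,"tx":-1.15,"ty":0,"tz":-18.1,"hand":3},{"wx":0,"wy":0,"wz":0,"tx":-1.15,"ty":0,"tz":-18.1,"hand":3}]}}

```text
clock: 18.5
tcp_pos: [0.3945, 0.2338, 0.0814]
tcp_rot: [-0.0, 1.0, -0.002, 0.001]
wrist_force: [-0.5, 0.3, 0.4]
grip_width: 0.0627
```

Request:
{"name": "arm_command", "arguments": {"series": [{"wx":0,"wy":0,"wz":0,"tx":0,"ty":0,"tz":0,"hand":3},{"wx":0,"wy":0,"wz":0,"tx":0,"ty":0,"tz":0,"hand":3},{"wx":0,"wy":0,"wz":0,"tx":0,"ty":0,"tz":0,"hand":3},{"wx":0,"wy":0,"wz":0,"tx":0,"ty":0,"tz":4,"hand":3},{"wx":0,"wy":0,"wz":0,"tx":0,"ty":0,"tz":9,"hand":3},{"wx":0,"wy":0,"wz":0,"tx":0,"ty":0,"tz":14,"hand":3},{"wx":0,"wy":0,"wz":0,"tx":2,"ty":-4,"tz":16.5,"hand":3},{"wx":0,"wy":0,"wz":0,"tx":4,"ty":-8,"tz":17,"hand":3},{"wx":0,"wy":0,"wz":0,"tx":6,"ty":-12,"tz":17,"hand":3},{"wx":0,"wy":0,"wz":0,"tx":8,"ty":-16,"tz":17,"hand":3}]}}

```text
clock: 19.5
tcp_pos: [0.4741, 0.0717, 0.2504]
tcp_rot: [0.0, 1.0, -0.001, 0.0]
wrist_force: [0.1, 0.3, -1.9]
grip_width: 0.0416
```

Request:
{"name": "arm_command", "arguments": {"series": [{"wx":0,"wy":0,"wz":0,"tx":2.7,"ty":-4,"tz":0,"hand":3},{"wx":0,"wy":0,"wz":0,"tx":5.4,"ty":-8,"tz":0,"hand":3},{"wx":0,"wy":0,"wz":0,"tx":8.1,"ty":-12,"tz":0,"hand":3},{"wx":0,"wy":0,"wz":0,"tx":10.8,"ty":-16,"tz":0,"hand":3},{"wx":0,"wy":0,"wz":0,"tx":13,"ty":-19.5,"tz":0,"hand":3},{"wx":0,"wy":0,"wz":0,"tx":14.1,"ty":-20.9,"tz":-1,"hand":3},{"wx":0,"wy":0,"wz":0,"tx":14.1,"ty":-20.9,"tz":-5,"hand":3},{"wx":0,"wy":0,"wz":0,"tx":14.1,"ty":-20.9,"tz":-9.5,"hand":3},{"wx":0,"wy":0,"wz":0,"tx":14.1,"ty":-20.9,"tz":-13,"hand":3},{"wx":0,"wy":0,"wz":0,"tx":14.1,"ty":-20.9,"tz":-15,"hand":3}]}}

```text
clock: 20.5
tcp_pos: [0.6117, -0.1351, 0.0953]
tcp_rot: [-0.001, 1.0, -0.002, -0.004]
wrist_force: [0.8, -0.4, -3.1]
grip_width: 0.0416
```

Request:
{"name": "arm_command", "arguments": {"series": [{"wx":0,"wy":0,"wz":0,"tx":0,"ty":0,"tz":-1,"hand":3},{"wx":0,"wy":0,"wz":0,"tx":0,"ty":0,"tz":-1.7,"hand":3},{"wx":0,"wy":0,"wz":0,"tx":0,"ty":0,"tz":-2.0,"hand":3},{"wx":0,"wy":0,"wz":0,"tx":0,"ty":0,"tz":-2.0,"hand":3},{"wx":0,"wy":0,"wz":0,"tx":0,"ty":0,"tz":-2.0,"hand":8.7},{"wx":0,"wy":0,"wz":0,"tx":0,"ty":0,"tz":-2.0,"hand":8.7},{"wx":0,"wy":0,"wz":0,"tx":0,"ty":0,"tz":-2.0,"hand":8.7},{"wx":0,"wy":0,"wz":0,"tx":0,"ty":0,"tz":-2.0,"hand":8.7},{"wx":0,"wy":0,"wz":0,"tx":0,"ty":0,"tz":1,"hand":8.7},{"wx":0,"wy":0,"wz":0,"tx":0,"ty":0,"tz":6,"hand":8.7}]}}

```text
clock: 21.5
tcp_pos: [0.612, -0.1351, 0.1573]
tcp_rot: [-0.001, 1.0, -0.002, -0.004]
wrist_force: [0.8, -0.9, -0.1]
grip_width: 0.0813
```

Request:
{"name": "arm_command", "arguments": {"series": [{"wx":0,"wy":0,"wz":0,"tx":0,"ty":0,"tz":4,"hand":8.7},{"wx":0,"wy":0,"wz":0,"tx":-4,"ty":0.5,"tz":7,"hand":8.7},{"wx":0,"wy":0,"wz":0,"tx":-8,"ty":1,"tz":9,"hand":8.7},{"wx":0,"wy":0,"wz":0,"tx":-12,"ty":1.5,"tz":10,"hand":8.7},{"wx":0,"wy":0,"wz":0,"tx":-16,"ty":1.7,"tz":10,"hand":8.7},{"wx":0,"wy":0,"wz":0,"tx":-19,"ty":1.7,"tz":10,"hand":8.7},{"wx":0,"wy":0,"wz":0,"tx":-19,"ty":1.7,"tz":10,"hand":8.7},{"wx":0,"wy":0,"wz":0,"tx":-19,"ty":1.7,"tz":10,"hand":8.7},{"wx":0,"wy":0,"wz":0,"tx":-19,"ty":1.7,"tz":10,"hand":8.7},{"wx":0,"wy":0,"wz":0,"tx":-19,"ty":1.7,"tz":10,"hand":8.7}]}}

```text
clock: 22.5
tcp_pos: [0.4256, -0.1183, 0.2602]
tcp_rot: [-0.0, 1.0, -0.001, -0.0]
wrist_force: [0.1, -0.7, 0.6]
grip_width: 0.0869
```

```bash
python3 - <<'E'
from h import *
c=cap('wrist','w6'); print(c['obs_pos'],c['obs_rot'])
E
```

```text
[ 0.42564371 -0.11833115  0.26017462] [-1.76300754e-04  9.99999262e-01 -1.19482876e-03 -1.30710600e-04]
```

View pics/w6.png

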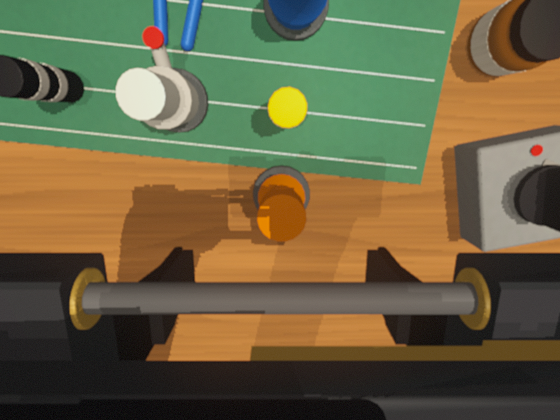

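```bash
python3 - <<'E'
from h import *
c=load('w6')
for n,p,z in [('orange',(281,216),.115),('jug',(141,95.5),.115),('tip',(152.5,37.5),.066),('yel',(288,107),.1),('yelfoot',(288,107),.1),('bluefoot centre approx',(296,8),.012)]: print(n,onz(c,*p,z).round(4))
E
```

```text
orange [ 0.4105 -0.1197  0.115 ]
jug [ 0.5161 -0.002   0.115 ]
tip [5.705e-01 3.000e-04 6.600e-02]
yel [ 0.507  -0.1261  0.1   ]
yelfoot [ 0.507  -0.1261  0.1   ]
bluefoot centre approx [ 0.6097 -0.1361  0.012 ]
```

Request:
{"name": "arm_command", "arguments": {"series": [{"wx":0,"wy":0,"wz":0,"tx":-1.5,"ty":-0.15,"tz":-4,"hand":8.7},{"wx":0,"wy":0,"wz":0,"tx":-1.5,"ty":-0.15,"tz":-9,"hand":8.7},{"wx":0,"wy":0,"wz":0,"tx":-1.5,"ty":-0.15,"tz":-13,"hand":8.7},{"wx":0,"wy":0,"wz":0,"tx":-1.5,"ty":-0.15,"tz":-16,"hand":8.7},{"wx":0,"wy":0,"wz":0,"tx":-1.5,"ty":-0.15,"tz":-18,"hand":8.7},{"wx":0,"wy":0,"wz":0,"tx":-1.5,"ty":-0.15,"tz":-18,"hand":8.7},{"wx":0,"wy":0,"wz":0,"tx":-1.5,"ty":-0.15,"tz":-18,"hand":3},{"wx":0,"wy":0,"wz":0,"tx":-1.5,"ty":-0.15,"tz":-18,"hand":3},{"wx":0,"wy":0,"wz":0,"tx":-1.5,"ty":-0.15,"tz":-18,"hand":3},{"wx":0,"wy":0,"wz":0,"tx":-1.5,"ty":-0.15,"tz":-18,"hand":3}]}}

```text
clock: 23.55
tcp_pos: [0.4106, -0.1203, 0.0814]
tcp_rot: [0.0, 1.0, -0.002, 0.001]
wrist_force: [-1.1, 0.2, -0.5]
grip_width: 0.0627
```

Request:
{"name": "arm_command", "arguments": {"series": [{"wx":0,"wy":0,"wz":0,"tx":0,"ty":0,"tz":0,"hand":3},{"wx":0,"wy":0,"wz":0,"tx":0,"ty":0,"tz":0,"hand":3},{"wx":0,"wy":0,"wz":0,"tx":0,"ty":0,"tz":0,"hand":3},{"wx":0,"wy":0,"wz":0,"tx":0,"ty":0,"tz":4,"hand":3},{"wx":0,"wy":0,"wz":0,"tx":0,"ty":0,"tz":9,"hand":3},{"wx":0,"wy":0,"wz":0,"tx":0,"ty":0,"tz":14,"hand":3},{"wx":0,"wy":0,"wz":0,"tx":2,"ty":4,"tz":16.5,"hand":3},{"wx":0,"wy":0,"wz":0,"tx":4,"ty":8,"tz":17,"hand":3},{"wx":0,"wy":0,"wz":0,"tx":7,"ty":12,"tz":17,"hand":3},{"wx":0,"wy":0,"wz":0,"tx":10,"ty":16,"tz":17,"hand":3}]}}

```text
clock: 24.55
tcp_pos: [0.5103, 0.0413, 0.2504]
tcp_rot: [0.0, 1.0, -0.002, 0.0]
wrist_force: [0.2, -1.0, -3.2]
grip_width: 0.0455
```

Request:
{"name": "arm_command", "arguments": {"series": [{"wx":0,"wy":0,"wz":0,"tx":4.4,"ty":2.3,"tz":0,"hand":3},{"wx":0,"wy":0,"wz":0,"tx":8.8,"ty":4.6,"tz":0,"hand":3},{"wx":0,"wy":0,"wz":0,"tx":12,"ty":6.5,"tz":0,"hand":3},{"wx":0,"wy":0,"wz":0,"tx":13.2,"ty":7.0,"tz":-1,"hand":3},{"wx":0,"wy":0,"wz":0,"tx":13.2,"ty":7.0,"tz":-5,"hand":3},{"wx":0,"wy":0,"wz":0,"tx":13.2,"ty":7.0,"tz":-9,"hand":3},{"wx":0,"wy":0,"wz":0,"tx":13.2,"ty":7.0,"tz":-12.5,"hand":3},{"wx":0,"wy":0,"wz":0,"tx":13.2,"ty":7.0,"tz":-15,"hand":3},{"wx":0,"wy":0,"wz":0,"tx":13.2,"ty":7.0,"tz":-16,"hand":3},{"wx":0,"wy":0,"wz":0,"tx":13.2,"ty":7.0,"tz":-16,"hand":3}]}}

```text
clock: 25.55
tcp_pos: [0.6403, 0.1095, 0.0881]
tcp_rot: [0.0, 1.0, -0.002, -0.002]
wrist_force: [0.3, 0.1, -2.6]
grip_width: 0.0457
```

Request:
{"name": "arm_command", "arguments": {"series": [{"wx":0,"wy":0,"wz":0,"tx":0.15,"ty":0.15,"tz":-0.4,"hand":3},{"wx":0,"wy":0,"wz":0,"tx":0.15,"ty":0.15,"tz":-0.8,"hand":3},{"wx":0,"wy":0,"wz":0,"tx":0.15,"ty":0.15,"tz":-0.95,"hand":3},{"wx":0,"wy":0,"wz":0,"tx":0.15,"ty":0.15,"tz":-0.95,"hand":3},{"wx":0,"wy":0,"wz":0,"tx":0.15,"ty":0.15,"tz":-0.95,"hand":8.7},{"wx":0,"wy":0,"wz":0,"tx":0.15,"ty":0.15,"tz":-0.95,"hand":8.7},{"wx":0,"wy":0,"wz":0,"tx":0.15,"ty":0.15,"tz":-0.95,"hand":8.7},{"wx":0,"wy":0,"wz":0,"tx":0.15,"ty":0.15,"tz":-0.95,"hand":8.7},{"wx":0,"wy":0,"wz":0,"tx":0.15,"ty":0.15,"tz":2,"hand":8.7},{"wx":0,"wy":0,"wz":0,"tx":0.15,"ty":0.15,"tz":7,"hand":8.7}]}}

```text
clock: 26.55
tcp_pos: [0.6406, 0.1106, 0.1572]
tcp_rot: [0.001, 1.0, -0.002, -0.004]
wrist_force: [0.8, 0.3, 0.3]
grip_width: 0.0831
```

Request:
{"name": "arm_command", "arguments": {"series": [{"wx":0,"wy":0,"wz":0,"tx":0,"ty":0,"tz":5,"hand":8.7},{"wx":0,"wy":0,"wz":0,"tx":0,"ty":0,"tz":10,"hand":8.7},{"wx":0,"wy":0,"wz":-0.1,"tx":-2,"ty":-3,"tz":14,"hand":8.7},{"wx":0,"wy":0,"wz":-0.1,"tx":-4,"ty":-6,"tz":18,"hand":8.7},{"wx":0,"wy":0,"wz":-0.1,"tx":-6,"ty":-9,"tz":22,"hand":8.7},{"wx":0,"wy":0,"wz":-0.1,"tx":-6,"ty":-11,"tz":25,"hand":8.7},{"wx":0,"wy":0,"wz":-0.1,"tx":-6,"ty":-11,"tz":25,"hand":8.7},{"wx":0,"wy":0,"wz":-0.1,"tx":-6,"ty":-11,"tz":25,"hand":8.7},{"wx":0,"wy":0,"wz":-0.1,"tx":-6,"ty":-11,"tz":25,"hand":8.7},{"wx":0,"wy":0,"wz":-0.1,"tx":-6,"ty":-11,"tz":25,"hand":8.7}]}}

```text
clock: 27.55
tcp_pos: [0.5829, 0.0027, 0.4086]
tcp_rot: [-0.0, 0.999, -0.051, -0.001]
wrist_force: [-0.0, 0.3, 0.3]
grip_width: 0.0871
```

```bash
python3 - <<'E'
from h import *
c=cap('wrist','w7'); print(c['obs_pos'],c['obs_rot'])
E
```

```text
[0.58292856 0.00265951 0.40863429] [-1.61432948e-04  9.98720887e-01 -5.05412538e-02 -1.46479024e-03]
```

View pics/w7.png

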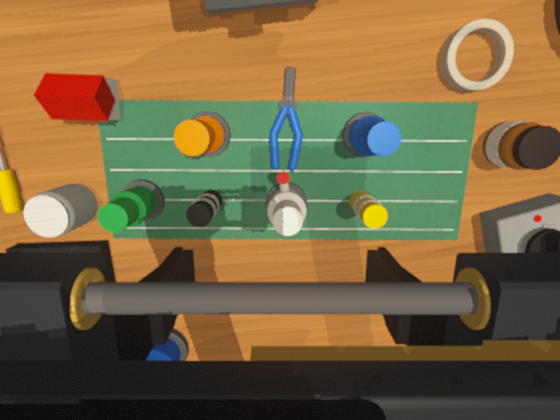

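```bash
python3 - <<'E'
from h import *
crop('w7',90,90,410,250,2.5,'w7c'); crop('w7',20,170,180,240,5,'w7d')
E
```

```text
(no output)
```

View pics/w7c.png

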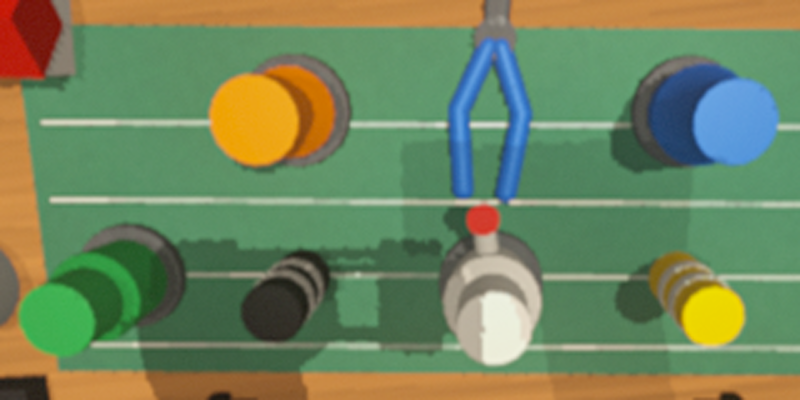

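View pics/w7d.png

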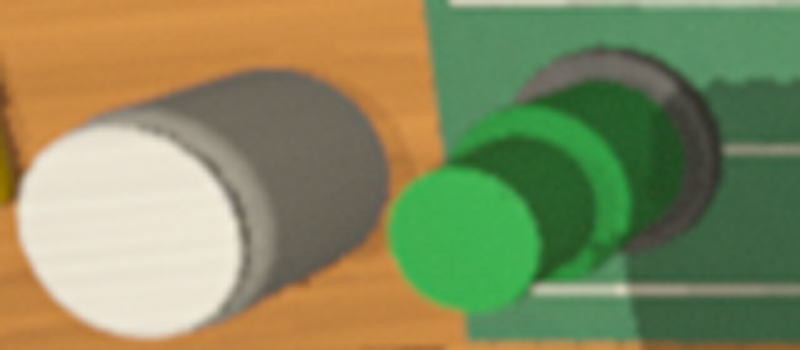

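```bash
python3 - <<'E'
from h import *
c=load('w7')
K=lambda x,y:(90+x/2.5,90+y/2.5); L=lambda x,y:(20+x/5,170+y/5)
P={n:onz(c,*p,z)[:2] for n,p,z in [('orange',K(256,119),.115),('blue',K(736,121),.115),('jug',K(494,328),.115),('tip',K(483,220),.066),('blk',K(275,309),.1),('yel',K(712,315),.1),('green',K(58,319),.115),('green2',L(466,240),.115),('tin',L(131,231),.085)]}
# foot outlines
P['bluefoot']=onz(c,*K(684,111),.006)[:2]; P['orfoot']=onz(c,*K(298,110),.006)[:2]
for n,p in P.items(): print(n,p.round(4))
y=P['blk']-P['yel']; print('pillar dist',np.linalg.norm(y)); y/=np.linalg.norm(y); x=np.array([y[1],-y[0]]); o=(P['blk']+P['yel'])/2
print('ang',np.degrees(np.arctan2(-y[0],y[1])),'o',o)
for a,b in [('orange','blk'),('blue','yel')]: d=P[a]-P[b]; print(a,d@x,d@y)
d=P['jug']-o; print('jug',d@x,d@y); d=P['tip']-P['jug']; print('az',np.degrees(np.arctan2(d[1],d[0])))
for g in('green','green2'): print(g,P[g]-P['tin'])
E
```

```text
orange [0.6411 0.1094]
blue [ 0.6152 -0.1364]
jug [ 0.517  -0.0019]
tip [ 0.5688 -0.0014]
blk [0.536  0.1201]
yel [ 0.5077 -0.1251]
green [0.5461 0.2353]
green2 [0.5456 0.2354]
tin [0.5509 0.3478]
bluefoot [ 0.6154 -0.1351]
orfoot [0.6408 0.1092]
pillar dist 0.24678678223294043
ang -6.59629620546278 o [ 0.52184751 -0.00250376]
orange 0.10561658362852393 0.0014429202510094791
blue 0.1081290059633692 0.0011021871454619222
jug -0.004921727218804601 6.269317319186758e-05
az 0.5380670515359641
green [-0.00480266 -0.1125425 ]
green2 [-0.00536286 -0.11241193]
```

Request:
{"name": "arm_command", "arguments": {"series": [{"wx":0,"wy":0,"wz":0,"tx":-4,"ty":-0.4,"tz":-2.5,"hand":8.7},{"wx":0,"wy":0,"wz":0,"tx":-6.5,"ty":-0.4,"tz":-7,"hand":8.7},{"wx":0,"wy":0,"wz":0,"tx":-6.5,"ty":-0.4,"tz":-12,"hand":8.7},{"wx":0,"wy":0,"wz":0,"tx":-6.5,"ty":-0.4,"tz":-17,"hand":8.7},{"wx":0,"wy":0,"wz":0,"tx":-6.5,"ty":-0.4,"tz":-22,"hand":8.7},{"wx":0,"wy":0,"wz":0,"tx":-6.5,"ty":-0.4,"tz":-26,"hand":8.7},{"wx":0,"wy":0,"wz":0,"tx":-6.5,"ty":-0.4,"tz":-29,"hand":8.7},{"wx":0,"wy":0,"wz":0,"tx":-6.5,"ty":-0.4,"tz":-31.5,"hand":8.7},{"wx":0,"wy":0,"wz":0,"tx":-6.5,"ty":-0.4,"tz":-32.7,"hand":8.7},{"wx":0,"wy":0,"wz":0,"tx":-6.5,"ty":-0.4,"tz":-32.7,"hand":8.7}]}}

```text
clock: 28.6
tcp_pos: [0.5166, -0.002, 0.0814]
tcp_rot: [-0.0, 0.999, -0.051, -0.002]
wrist_force: [0.1, 0.0, 0.6]
grip_width: 0.087
```

Request:
{"name": "arm_command", "arguments": {"series": [{"wx":0,"wy":0,"wz":0,"tx":0,"ty":0,"tz":0,"hand":3},{"wx":0,"wy":0,"wz":0,"tx":0,"ty":0,"tz":0,"hand":3},{"wx":0,"wy":0,"wz":0,"tx":0,"ty":0,"tz":0,"hand":3},{"wx":0,"wy":0,"wz":0,"tx":0,"ty":0,"tz":0,"hand":3},{"wx":0,"wy":0,"wz":0,"tx":0,"ty":0,"tz":0,"hand":3},{"wx":0,"wy":0,"wz":0,"tx":0,"ty":0,"tz":0,"hand":3},{"wx":0,"wy":0,"wz":0,"tx":0,"ty":0,"tz":0,"hand":3},{"wx":0,"wy":0,"wz":0,"tx":0,"ty":0,"tz":0.4,"hand":3},{"wx":0,"wy":0,"wz":0,"tx":0.2,"ty":0,"tz":0.6,"hand":3},{"wx":0,"wy":0,"wz":0,"tx":0.35,"ty":0,"tz":0.6,"hand":3}]}}

```text
clock: 29.6
tcp_pos: [0.5221, -0.0026, 0.0896]
tcp_rot: [0.0, 0.999, -0.052, 0.0]
wrist_force: [-0.0, 0.2, -1.4]
grip_width: 0.0412
```

Request:
{"name": "arm_command", "arguments": {"series": [{"wx":0,"wy":0,"wz":0,"tx":-0.15,"ty":0.12,"tz":-0.3,"hand":3},{"wx":0,"wy":0,"wz":0,"tx":-0.15,"ty":0.12,"tz":-0.6,"hand":3},{"wx":0,"wy":0,"wz":0,"tx":-0.15,"ty":0.12,"tz":-0.7,"hand":3},{"wx":0,"wy":0,"wz":0,"tx":-0.15,"ty":0.12,"tz":-0.7,"hand":3},{"wx":0,"wy":0,"wz":0,"tx":-0.15,"ty":0.12,"tz":-0.7,"hand":8.7},{"wx":0,"wy":0,"wz":0,"tx":-0.15,"ty":0.12,"tz":-0.7,"hand":8.7},{"wx":0,"wy":0,"wz":0,"tx":-0.15,"ty":0.12,"tz":-0.7,"hand":8.7},{"wx":0,"wy":0,"wz":0,"tx":-0.15,"ty":0.12,"tz":-0.7,"hand":8.7},{"wx":0,"wy":0,"wz":0,"tx":-0.15,"ty":0.12,"tz":-0.7,"hand":8.7},{"wx":0,"wy":0,"wz":0,"tx":-0.15,"ty":0.12,"tz":2,"hand":8.7}]}}

```text
clock: 30.6
tcp_pos: [0.5173, -0.0015, 0.1063]
tcp_rot: [-0.0, 0.999, -0.052, -0.004]
wrist_force: [-0.8, -0.8, 0.9]
grip_width: 0.0807
```

Request:
{"name": "arm_command", "arguments": {"series": [{"wx":0,"wy":0,"wz":0,"tx":0,"ty":0,"tz":5,"hand":8.7},{"wx":0,"wy":0,"wz":0,"tx":0,"ty":1,"tz":9,"hand":8.7},{"wx":0,"wy":0,"wz":0.05,"tx":0.5,"ty":5,"tz":11,"hand":8.7},{"wx":0,"wy":0,"wz":0.1,"tx":1,"ty":10,"tz":11,"hand":8.7},{"wx":0,"wy":0,"wz":0.1,"tx":2,"ty":14.8,"tz":11,"hand":8.7},{"wx":0,"wy":0,"wz":0.1,"tx":2.6,"ty":19.5,"tz":11,"hand":8.7},{"wx":0,"wy":0,"wz":0.1,"tx":2.8,"ty":23.7,"tz":11,"hand":8.7},{"wx":0,"wy":0,"wz":0.1,"tx":2.8,"ty":23.7,"tz":11,"hand":8.7},{"wx":0,"wy":0,"wz":0.1,"tx":2.8,"ty":23.7,"tz":11,"hand":8.7},{"wx":0,"wy":0,"wz":0.1,"tx":2.8,"ty":23.7,"tz":11,"hand":8.7}]}}

```text
clock: 31.6
tcp_pos: [0.5486, 0.2341, 0.219]
tcp_rot: [0.001, 1.0, -0.002, -0.0]
wrist_force: [0.1, -0.0, 0.6]
grip_width: 0.087
```

```bash
python3 - <<'E'
from h import *
c=cap('wrist','w8'); print(c['obs_pos'],c['obs_rot'])
E
```

```text
[0.54860568 0.23410869 0.21902987] [ 6.34307676e-04  9.99996805e-01 -2.44220383e-03 -1.51373548e-04]
```

View pics/w8.png

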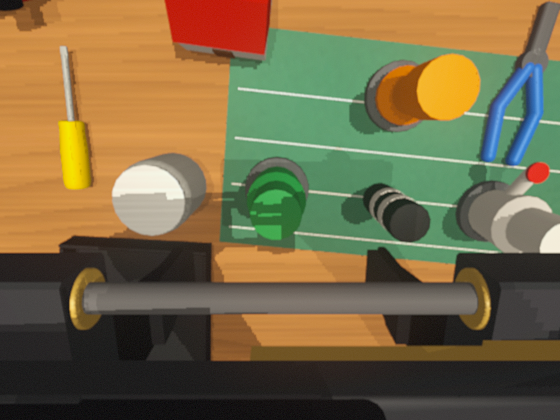

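```bash
python3 - <<'E'
from h import *
crop('w8',100,140,320,260,3.6,'w8c')
c=load('w8')
for n,p,z in [('green',(276,216),.115),('tin',(147,200),.085),('orange',(447.5,87.5),.115),('blk',(408,221),.1)]: print(n,onz(c,*p,z).round(4))
E
```

```text
green [0.545  0.2367 0.115 ]
tin [0.5517 0.3501 0.085 ]
orange [0.6412 0.1117 0.115 ]
blk [0.5358 0.1251 0.1   ]
```

View pics/w8c.png

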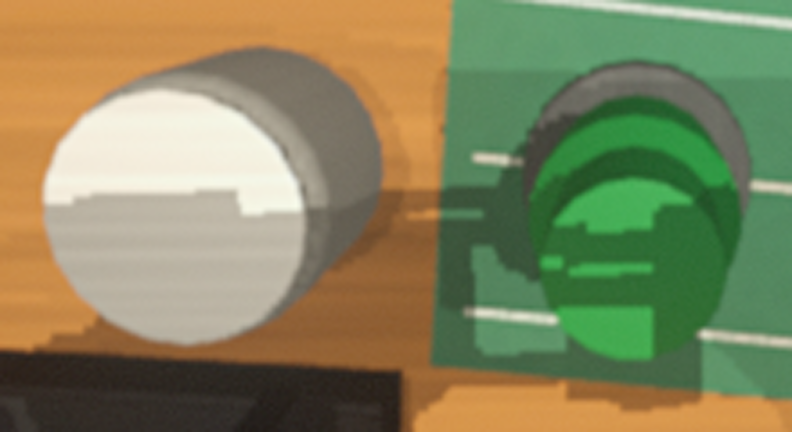

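Request:
{"name": "arm_command", "arguments": {"series": [{"wx":0,"wy":0,"wz":0,"tx":-0.25,"ty":0.25,"tz":-4,"hand":8.7},{"wx":0,"wy":0,"wz":0,"tx":-0.25,"ty":0.25,"tz":-8,"hand":8.7},{"wx":0,"wy":0,"wz":0,"tx":-0.25,"ty":0.25,"tz":-12,"hand":8.7},{"wx":0,"wy":0,"wz":0,"tx":-0.25,"ty":0.25,"tz":-13.7,"hand":8.7},{"wx":0,"wy":0,"wz":0,"tx":-0.25,"ty":0.25,"tz":-13.7,"hand":8.7},{"wx":0,"wy":0,"wz":0,"tx":-0.25,"ty":0.25,"tz":-13.7,"hand":3},{"wx":0,"wy":0,"wz":0,"tx":-0.25,"ty":0.25,"tz":-13.7,"hand":3},{"wx":0,"wy":0,"wz":0,"tx":-0.25,"ty":0.25,"tz":-13.7,"hand":3},{"wx":0,"wy":0,"wz":0,"tx":-0.25,"ty":0.25,"tz":-13.7,"hand":3},{"wx":0,"wy":0,"wz":0,"tx":-0.25,"ty":0.25,"tz":-13.7,"hand":3}]}}

```text
clock: 32.65
tcp_pos: [0.5461, 0.2383, 0.083]
tcp_rot: [-0.0, 1.0, -0.002, 0.001]
wrist_force: [-0.6, 0.8, 0.4]
grip_width: 0.0548
```

Request:
{"name": "arm_command", "arguments": {"series": [{"wx":0,"wy":0,"wz":0,"tx":0,"ty":0,"tz":0,"hand":3},{"wx":0,"wy":0,"wz":0,"tx":0,"ty":0,"tz":0,"hand":3},{"wx":0,"wy":0,"wz":0,"tx":0,"ty":0,"tz":0,"hand":3},{"wx":0,"wy":0,"wz":0,"tx":0,"ty":0,"tz":0.5,"hand":3},{"wx":0,"wy":0,"wz":0,"tx":0.3,"ty":0.15,"tz":0.7,"hand":3},{"wx":0,"wy":0,"wz":0,"tx":0.5,"ty":0.25,"tz":0.7,"hand":3},{"wx":0,"wy":0,"wz":0,"tx":0.5,"ty":0.25,"tz":0.7,"hand":3},{"wx":0,"wy":0,"wz":0,"tx":0.5,"ty":0.25,"tz":0.7,"hand":3},{"wx":0,"wy":0,"wz":0,"tx":0.5,"ty":0.25,"tz":0.7,"hand":3},{"wx":0,"wy":0,"wz":0,"tx":0.5,"ty":0.25,"tz":0.7,"hand":3}]}}

```text
clock: 33.65
tcp_pos: [0.5506, 0.2406, 0.0892]
tcp_rot: [0.0, 1.0, -0.002, -0.0]
wrist_force: [0.8, -0.1, -3.2]
grip_width: 0.0407
```

Request:
{"name": "arm_command", "arguments": {"series": [{"wx":0,"wy":0,"wz":0,"tx":0.05,"ty":-0.2,"tz":-0.3,"hand":3},{"wx":0,"wy":0,"wz":0,"tx":0.05,"ty":-0.2,"tz":-0.6,"hand":3},{"wx":0,"wy":0,"wz":0,"tx":0.05,"ty":-0.2,"tz":-0.75,"hand":3},{"wx":0,"wy":0,"wz":0,"tx":0.05,"ty":-0.2,"tz":-0.75,"hand":3},{"wx":0,"wy":0,"wz":0,"tx":0.05,"ty":-0.2,"tz":-0.75,"hand":8.7},{"wx":0,"wy":0,"wz":0,"tx":0.05,"ty":-0.2,"tz":-0.75,"hand":8.7},{"wx":0,"wy":0,"wz":0,"tx":0.05,"ty":-0.2,"tz":-0.75,"hand":8.7},{"wx":0,"wy":0,"wz":0,"tx":0.05,"ty":-0.2,"tz":-0.75,"hand":8.7},{"wx":0,"wy":0,"wz":0,"tx":0.05,"ty":-0.2,"tz":-0.75,"hand":8.7},{"wx":0,"wy":0,"wz":0,"tx":0.05,"ty":-0.2,"tz":3,"hand":8.7}]}}

```text
clock: 34.65
tcp_pos: [0.5478, 0.2367, 0.1147]
tcp_rot: [0.002, 1.0, -0.002, -0.005]
wrist_force: [0.9, -1.0, -0.6]
grip_width: 0.0804
```

Request:
{"name": "arm_command", "arguments": {"series": [{"wx":0,"wy":0,"wz":0,"tx":0,"ty":0,"tz":5,"hand":8.7},{"wx":0,"wy":0,"wz":0,"tx":0,"ty":0,"tz":10,"hand":8.7},{"wx":0,"wy":0,"wz":0,"tx":0,"ty":-3,"tz":14,"hand":8.7},{"wx":0,"wy":0,"wz":-0.1,"tx":0,"ty":-7,"tz":17,"hand":8.7},{"wx":0,"wy":0,"wz":-0.1,"tx":1,"ty":-11,"tz":20,"hand":8.7},{"wx":0,"wy":0,"wz":-0.1,"tx":2,"ty":-15,"tz":23,"hand":8.7},{"wx":0,"wy":0,"wz":-0.1,"tx":3,"ty":-19,"tz":26,"hand":8.7},{"wx":0,"wy":0,"wz":-0.1,"tx":4,"ty":-23,"tz":28,"hand":8.7},{"wx":0,"wy":0,"wz":-0.1,"tx":4,"ty":-23,"tz":28,"hand":8.7},{"wx":0,"wy":0,"wz":-0.1,"tx":4,"ty":-23,"tz":28,"hand":8.7}]}}

```text
clock: 35.65
tcp_pos: [0.5916, 0.0076, 0.3995]
tcp_rot: [-0.0, 0.999, -0.053, 0.0]
wrist_force: [-0.2, 1.1, 0.3]
grip_width: 0.087
```

```bash
python3 - <<'E'
from h import *
c=cap('wrist','w9'); print(c['obs_pos'],c['obs_rot'])
crop('w9',0,60,560,250,1.42,'w9c')
E
```

```text
[0.59163577 0.00759233 0.3994583 ] [-2.74492216e-04  9.98602913e-01 -5.28403797e-02  2.04897004e-04]
```

View pics/w9.png

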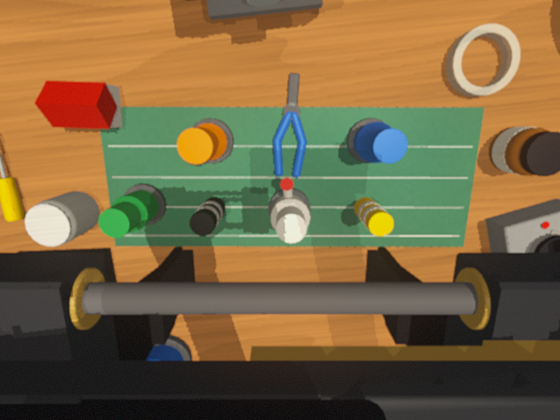

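```bash
python3 - <<'E'
from h import *
crop('w9',90,100,410,260,2.5,'w9c'); crop('w9',20,180,180,250,5,'w9d')
E
```

```text
(no output)
```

View pics/w9c.png

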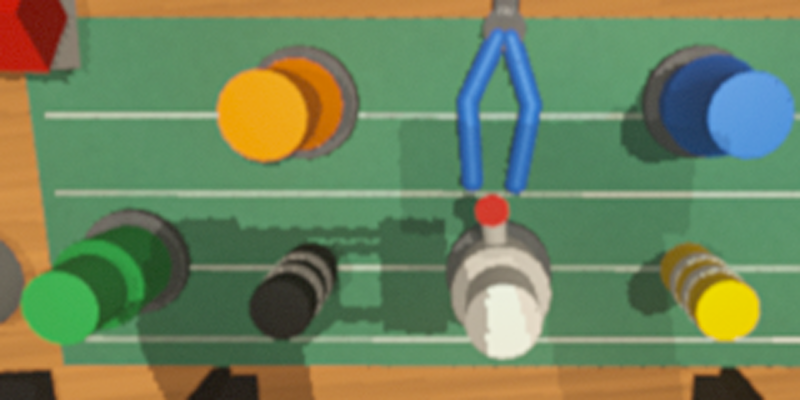

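View pics/w9d.png

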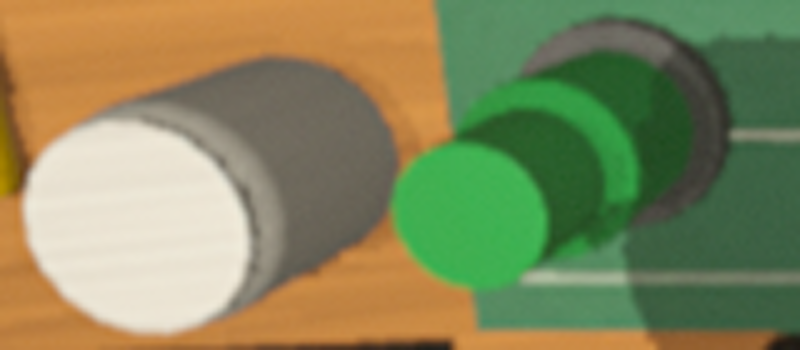

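```bash
python3 - <<'E'
from h import *
c=load('w9')
K=lambda x,y:(90+x/2.5,100+y/2.5); L=lambda x,y:(20+x/5,180+y/5)
P={n:onz(c,*p,z)[:2] for n,p,z in [('orange',K(263,115),.115),('blue',K(751,114),.115),('jug',K(504,319),.115),('tip',K(491.5,211),.066),('blk',K(283,305),.1),('yel',K(727,310),.1),('green',L(471,215),.115),('tin',L(137,224),.085)]}
for n,p in P.items(): print(n,p.round(4))
y=P['blk']-P['yel']; print('pillar dist',np.linalg.norm(y)); y/=np.linalg.norm(y); x=np.array([y[1],-y[0]]); o=(P['blk']+P['yel'])/2
print('ang',np.degrees(np.arctan2(-y[0],y[1])),'o',o)
for a,b in [('orange','blk'),('blue','yel')]: d=P[a]-P[b]; print(a,d@x,d@y)
d=P['jug']-o; print('jug',d@x,d@y); d=P['tip']-P['jug']; print('az',np.degrees(np.arctan2(d[1],d[0])))
for g in('green',): print(g,P[g]-P['tin'])
E
```

```text
orange [0.6408 0.11  ]
blue [ 0.6153 -0.1363]
jug [ 0.5199 -0.0012]
tip [ 5.704e-01 -4.000e-04]
blk [0.5362 0.1203]
yel [ 0.5073 -0.1253]
green [0.5515 0.2359]
tin [0.5515 0.3481]
pillar dist 0.24735024769248254
ang -6.710022917007459 o [ 0.5217108  -0.00250268]
orange 0.10515903595355715 0.002024147372465859
blue 0.10854501637668963 0.0016862115781713907
jug -0.001968718643257372 0.0010896294150968362
az 0.9004893956530822
green [-1.04859781e-05 -1.12196010e-01]
```

Request:
{"name": "arm_command", "arguments": {"series": [{"wx":0,"wy":0,"wz":0.1,"tx":-2,"ty":-4.4,"tz":0,"hand":8.7},{"wx":0,"wy":0,"wz":0.2,"tx":-4,"ty":-9,"tz":-1,"hand":8.7},{"wx":0,"wy":0,"wz":0.3,"tx":-6,"ty":-13.5,"tz":-2,"hand":8.7},{"wx":0,"wy":0,"wz":0.3,"tx":-8,"ty":-18,"tz":-4,"hand":8.7},{"wx":0,"wy":0,"wz":0.3,"tx":-10,"ty":-22.5,"tz":-6,"hand":8.7},{"wx":0,"wy":0,"wz":0.3,"tx":-12,"ty":-27,"tz":-8,"hand":8.7},{"wx":0,"wy":0,"wz":0.3,"tx":-14,"ty":-31.5,"tz":-9,"hand":8.7},{"wx":0,"wy":0,"wz":0.3,"tx":-15.5,"ty":-36,"tz":-10,"hand":8.7},{"wx":0,"wy":0,"wz":0.3,"tx":-17,"ty":-40.3,"tz":-11,"hand":8.7},{"wx":0,"wy":0,"wz":0.3,"tx":-17,"ty":-40.3,"tz":-12,"hand":8.7}]}}

```text
clock: 36.7
tcp_pos: [0.4173, -0.3993, 0.2775]
tcp_rot: [0.001, 0.996, 0.094, -0.002]
wrist_force: [-0.4, -0.6, -0.3]
grip_width: 0.0871
```

Request:
{"name": "arm_command", "arguments": {"series": [{"wx":0,"wy":0,"wz":0,"tx":0,"ty":0,"tz":0,"hand":4},{"wx":0,"wy":0,"wz":0,"tx":0,"ty":0,"tz":0,"hand":4},{"wx":0,"wy":0,"wz":0,"tx":0,"ty":0,"tz":0,"hand":4},{"wx":0,"wy":0,"wz":0,"tx":0,"ty":0,"tz":0,"hand":4},{"wx":0,"wy":0,"wz":0,"tx":0,"ty":0,"tz":0,"hand":4},{"wx":0,"wy":0,"wz":0,"tx":0,"ty":0,"tz":0,"hand":4},{"wx":0,"wy":0,"wz":0,"tx":0,"ty":0,"tz":0,"hand":4},{"wx":0,"wy":0,"wz":0,"tx":0,"ty":0,"tz":0,"hand":4},{"wx":0,"wy":0,"wz":0,"tx":0,"ty":0,"tz":0,"hand":4},{"wx":0,"wy":0,"wz":0,"tx":0,"ty":0,"tz":0,"hand":4}]}}

```text
clock: 37.7
tcp_pos: [0.4212, -0.3944, 0.2793]
tcp_rot: [0.0, 0.995, 0.098, -0.0]
wrist_force: [0.5, 0.1, 0.2]
grip_width: 0.0399
```

```bash
python3 - <<'E'
from h import *
c=cap('wrist','w10'); print(c['obs_pos'],c['obs_rot'])
E
```

```text
[ 0.42121555 -0.39437622  0.27934452] [ 1.07747464e-05  9.95168463e-01  9.81821202e-02 -2.52988089e-05]
```

View pics/w10.png

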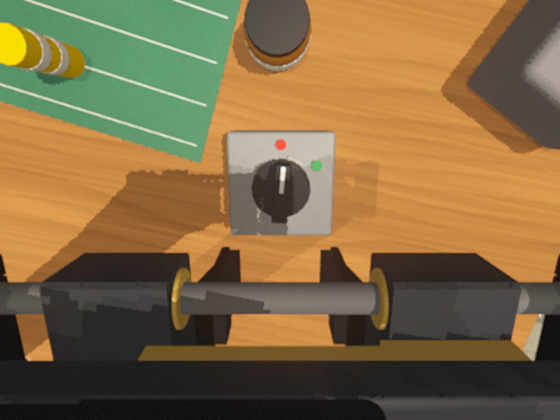

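```bash
python3 - <<'E'
from h import *
crop('w10',215,115,345,245,5,'w10c')
c=load('w10'); h=cv2.cvtColor(c['pixels'],cv2.COLOR_RGB2HSV)
def cen(m):
    m[:115]=0;m[245:]=0;m[:,:225]=0;m[:,345:]=0
    M=cv2.moments(m,True); return M['m10']/M['m00'],M['m01']/M['m00']
r=cen(cv2.inRange(h,(0,150,100),(6,255,255))); g=cen(cv2.inRange(h,(50,120,60),(80,255,255))); print(r,g)
R=onz(c,*r,.055)[:2];G=onz(c,*g,.055)[:2]; v=G-R; n=np.array([-v[1],v[0]])/np.linalg.norm(v); print(R,G,np.linalg.norm(v))
a=(R+G)/2-n*.0398; print('axis',a,'red az',np.degrees(np.arctan2(*(R-a)[::-1])))
E
```

```text
(280.29333333333335, 144.16) (316.3095238095238, 165.57142857142858)
[ 0.46492377 -0.38633424] [ 0.44977882 -0.43030997] 0.046510583924256194
axis [ 0.41972042 -0.39536228] red az 11.294534509947127
```

View pics/w10c.png

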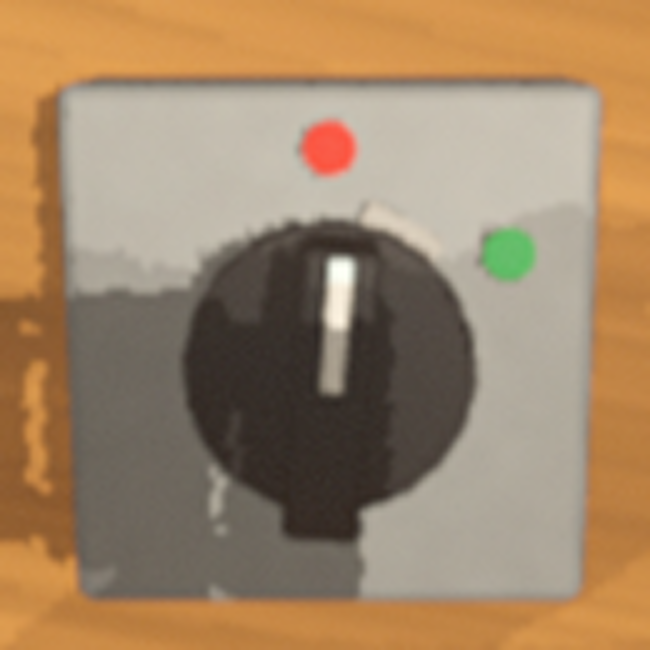

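Request:
{"name": "arm_command", "arguments": {"series": [{"wx":0,"wy":0,"wz":-0.08,"tx":-0.1,"ty":-0.1,"tz":-4,"hand":4},{"wx":0,"wy":0,"wz":-0.08,"tx":-0.1,"ty":-0.1,"tz":-8,"hand":4},{"wx":0,"wy":0,"wz":-0.08,"tx":-0.1,"ty":-0.1,"tz":-12,"hand":4},{"wx":0,"wy":0,"wz":-0.08,"tx":-0.1,"ty":-0.1,"tz":-16,"hand":4},{"wx":0,"wy":0,"wz":-0.08,"tx":-0.1,"ty":-0.1,"tz":-18.5,"hand":4},{"wx":0,"wy":0,"wz":-0.08,"tx":-0.1,"ty":-0.1,"tz":-20,"hand":4},{"wx":0,"wy":0,"wz":-0.08,"tx":-0.1,"ty":-0.1,"tz":-20,"hand":4},{"wx":0,"wy":0,"wz":-0.08,"tx":-0.1,"ty":-0.1,"tz":-20,"hand":1},{"wx":0,"wy":0,"wz":-0.08,"tx":-0.1,"ty":-0.1,"tz":-20,"hand":1},{"wx":0,"wy":0,"wz":-0.08,"tx":-0.1,"ty":-0.1,"tz":-20,"hand":1}], "grip_force": 35}}

```text
clock: 38.75
tcp_pos: [0.4211, -0.3961, 0.0809]
tcp_rot: [0.001, 0.998, 0.058, 0.001]
wrist_force: [0.6, -0.0, -0.1]
grip_width: 0.0234
```

Request:
{"name": "arm_command", "arguments": {"series": [{"wx":0,"wy":0,"wz":0,"tx":0,"ty":0,"tz":0,"hand":1},{"wx":0,"wy":0,"wz":0,"tx":0,"ty":0,"tz":0,"hand":1},{"wx":0,"wy":0,"wz":0,"tx":0,"ty":0,"tz":0,"hand":1},{"wx":0,"wy":0,"wz":0,"tx":0,"ty":0,"tz":-0.2,"hand":1},{"wx":0,"wy":0,"wz":0,"tx":0,"ty":0,"tz":-0.4,"hand":1},{"wx":0,"wy":0,"wz":0,"tx":0,"ty":0,"tz":-0.6,"hand":1},{"wx":0,"wy":0,"wz":0,"tx":0,"ty":0,"tz":-0.8,"hand":1},{"wx":0,"wy":0,"wz":0,"tx":0,"ty":0,"tz":-0.9,"hand":1},{"wx":0,"wy":0,"wz":0,"tx":0,"ty":0,"tz":-0.9,"hand":1},{"wx":0,"wy":0,"wz":0,"tx":0,"ty":0,"tz":-0.9,"hand":1}]}}

```text
clock: 39.75
tcp_pos: [0.4208, -0.3956, 0.0723]
tcp_rot: [0.0, 0.998, 0.058, 0.0]
wrist_force: [-2.4, 3.8, 14.3]
grip_width: 0.0156
```

Request:
{"name": "arm_command", "arguments": {"series": [{"wx":0,"wy":0,"wz":-0.05,"tx":0,"ty":0,"tz":-0.1,"hand":1},{"wx":0,"wy":0,"wz":-0.17,"tx":0,"ty":0,"tz":-0.1,"hand":1},{"wx":0,"wy":0,"wz":-0.29,"tx":0,"ty":0,"tz":-0.1,"hand":1},{"wx":0,"wy":0,"wz":-0.41,"tx":0,"ty":0,"tz":-0.1,"hand":1},{"wx":0,"wy":0,"wz":-0.53,"tx":0,"ty":0,"tz":-0.1,"hand":1},{"wx":0,"wy":0,"wz":-0.65,"tx":0,"ty":0,"tz":-0.1,"hand":1},{"wx":0,"wy":0,"wz":-0.77,"tx":0,"ty":0,"tz":-0.1,"hand":1},{"wx":0,"wy":0,"wz":-0.88,"tx":0,"ty":0,"tz":-0.1,"hand":1},{"wx":0,"wy":0,"wz":-0.95,"tx":0,"ty":0,"tz":-0.1,"hand":1},{"wx":0,"wy":0,"wz":-1.0,"tx":0,"ty":0,"tz":-0.1,"hand":1}]}}

```text
clock: 40.75
tcp_pos: [0.4209, -0.3954, 0.0722]
tcp_rot: [0.0, 0.904, -0.428, 0.001]
wrist_force: [-4.7, 4.3, 18.5]
grip_width: 0.0158
```

Request:
{"name": "arm_command", "arguments": {"series": [{"wx":0,"wy":0,"wz":0,"tx":0,"ty":0,"tz":0,"hand":1},{"wx":0,"wy":0,"wz":0,"tx":0,"ty":0,"tz":0,"hand":1},{"wx":0,"wy":0,"wz":0,"tx":0,"ty":0,"tz":0.3,"hand":1},{"wx":0,"wy":0,"wz":0,"tx":0,"ty":0,"tz":0.6,"hand":1},{"wx":0,"wy":0,"wz":0,"tx":0,"ty":0,"tz":1.0,"hand":1},{"wx":0,"wy":0,"wz":0,"tx":0,"ty":0,"tz":1.0,"hand":1},{"wx":0,"wy":0,"wz":0,"tx":0,"ty":0,"tz":1.0,"hand":1},{"wx":0,"wy":0,"wz":0,"tx":0,"ty":0,"tz":1.0,"hand":1},{"wx":0,"wy":0,"wz":0,"tx":0,"ty":0,"tz":1.0,"hand":1},{"wx":0,"wy":0,"wz":0,"tx":0,"ty":0,"tz":1.0,"hand":1}]}}

```text
clock: 41.75
tcp_pos: [0.4207, -0.3952, 0.0793]
tcp_rot: [-0.0, 0.904, -0.427, 0.0]
wrist_force: [1.9, -0.1, 3.6]
grip_width: 0.0154
```

Request:
{"name": "arm_command", "arguments": {"series": [{"wx":0,"wy":0,"wz":0,"tx":0,"ty":0,"tz":0.1,"hand":5},{"wx":0,"wy":0,"wz":0,"tx":0,"ty":0,"tz":0.1,"hand":5},{"wx":0,"wy":0,"wz":0,"tx":0,"ty":0,"tz":0.1,"hand":5},{"wx":0,"wy":0,"wz":0,"tx":0,"ty":0,"tz":0.1,"hand":5},{"wx":0,"wy":0,"wz":0,"tx":0,"ty":0,"tz":4,"hand":5},{"wx":0,"wy":0,"wz":0,"tx":0,"ty":0,"tz":9,"hand":5},{"wx":0,"wy":0,"wz":0,"tx":0,"ty":0,"tz":14,"hand":5},{"wx":0,"wy":0,"wz":0.15,"tx":0,"ty":0,"tz":19,"hand":5},{"wx":0,"wy":0,"wz":0.3,"tx":0,"ty":0,"tz":20,"hand":5},{"wx":0,"wy":0,"wz":0.45,"tx":0,"ty":0,"tz":20,"hand":5}]}}

```text
clock: 42.75
tcp_pos: [0.4211, -0.3965, 0.2829]
tcp_rot: [0.002, 0.977, -0.212, 0.003]
wrist_force: [0.6, -1.0, -0.4]
grip_width: 0.0498
```

```bash
python3 - <<'E'
from h import *
c=cap('wrist','w11'); print(c['obs_pos'],c['obs_rot'])
cap('scene','scene2')
a=cv2.imread('pics/w11.png')[0:260,130:430]; b=cv2.imread('pics/scene2.png')[100:360,30:450]
cv2.imwrite('pics/m2.png',np.hstack([a,b]))
E
```

```text
[ 0.42114801 -0.39647748  0.28291871] [ 0.0015508   0.97722607 -0.21218025  0.00251966]
```

View pics/m2.png

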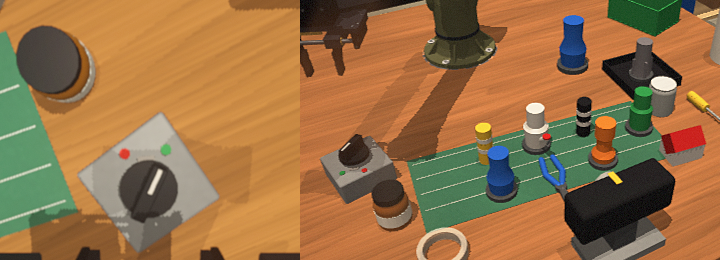

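```bash
python3 - <<'E'
from h import *
crop('w11',200,105,360,260,5,'w11c')
E
```

```text
(no output)
```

View pics/w11c.png

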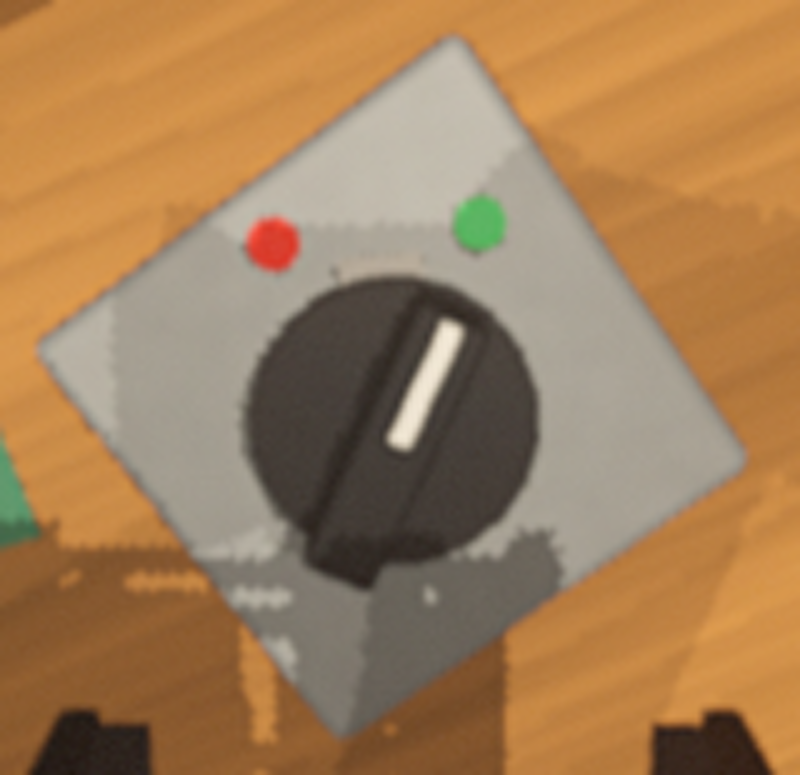

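```bash
python3 - <<'E'
from h import *
c=load('w11'); K=lambda x,y:(200+x/5,105+y/5)
for zt in (.104,.096):
    a=onz(c,*K(452,321),zt);b=onz(c,*K(400,445),zt); print(zt,'line az',np.degrees(np.arctan2(*(a-b)[:2][::-1])))
R=onz(c,*K(273,244),.055)[:2];G=onz(c,*K(480,222),.055)[:2]; v=G-R; n=np.array([-v[1],v[0]])/np.linalg.norm(v)
ax=(R+G)/2-n*.0398; print(ax,'green az',np.degrees(np.arctan2(*(G-ax)[::-1])))
# bar ends mid -> apparent height
# bar top corners: far end (425,290)-(485,320), near (310,560)-(370,585)
far=np.array([455,305]);
print('bar length at z', [np.linalg.norm((onz(c,*K(455,306),z)-onz(c,*K(342,567),z))[:2]) for z in (.104,.096)])
print('bar centre', [onz(c,*K(398,436),z)[:2].round(4) for z in(.104,.096)])
E
```

```text
0.104 line az -46.83528282448608
0.096 line az -46.835282824486065
[ 0.41913718 -0.3959396 ] green az -48.73409644567292
bar length at z [np.float64(0.0580282113591262), np.float64(0.059387669321934906)]
bar centre [array([ 0.422 , -0.3979]), array([ 0.4206, -0.3972])]
```

```bash
python3 - <<'E'
from h import *
c=load('scene2'); c0=load('scene0'); crop('scene0',50,225,130,300,8,'k0'); crop('scene2',50,225,130,300,8,'k2')
ax=np.array([.4205,-.396])
for z in (.104,.096):
    for az,s in ((-48.7,1),(-48.7,-1)):
        p=proj(c,[*(ax+s*.03*np.array([np.cos(np.radians(az)),np.sin(np.radians(az))])),z]); print('new',z,s,((p-[50,225])*8).round(0))
    p=proj(c0,[*(ax+.03*np.array([np.cos(.1),np.sin(.1)])),z]); print('old',z,((p-[50,225])*8).round(0))
for z in (.071,.063):
    print('disc centre', ((proj(c,[*ax,z])-[50,225])*8).round(0), 'near rim dir scene', ((proj(c,[*(ax+.032*np.array([.88,-.47])),z])-[50,225])*8).round(0))
a=cv2.imread('pics/k0.png'); b=cv2.imread('pics/k2.png'); cv2.imwrite('pics/k.png',cv2.resize(np.hstack([a,b]),None,fx=.62,fy=.62))
E
```

```text
new 0.104 1 [167. 207.]
new 0.104 -1 [309.  67.]
old 0.104 [274. 197.]
new 0.096 1 [175. 230.]
new 0.096 -1 [317.  89.]
old 0.096 [282. 220.]
disc centre [270. 227.] near rim dir scene [235. 308.]
disc centre [278. 248.] near rim dir scene [242. 330.]
```

View pics/k2.png

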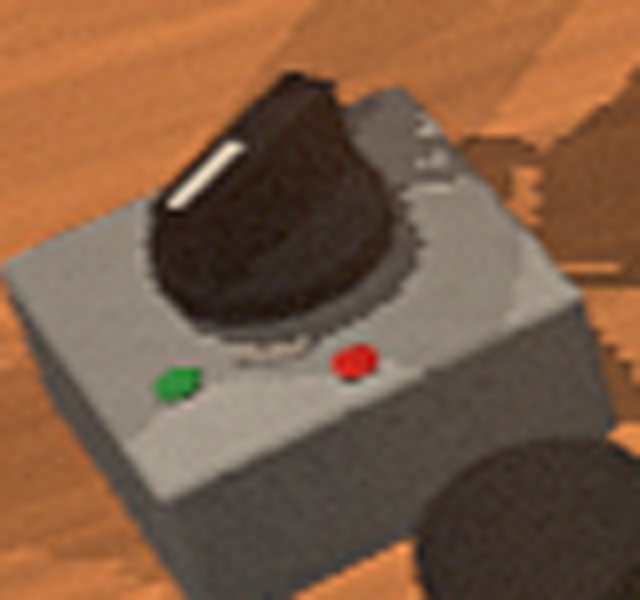

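View pics/k0.png

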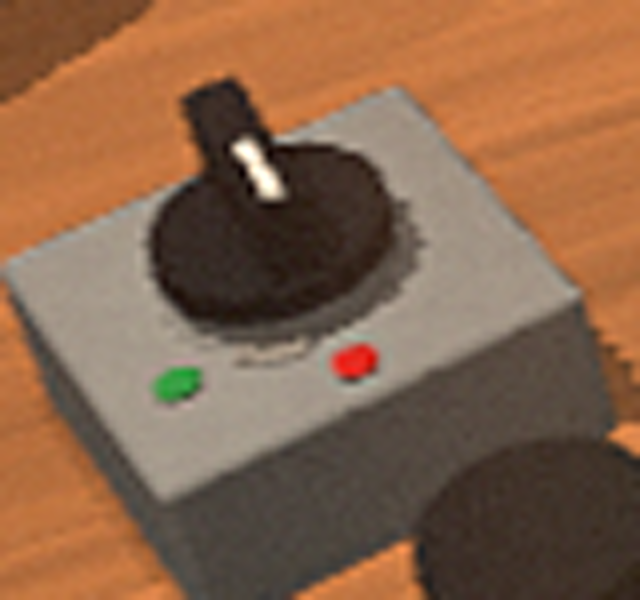

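Request:
{"name": "arm_command", "arguments": {"series": [{"wx":0,"wy":0,"wz":0.1,"tx":1,"ty":3,"tz":4,"hand":8.7},{"wx":0,"wy":0,"wz":0.2,"tx":3,"ty":7,"tz":6,"hand":8.7},{"wx":0,"wy":0,"wz":0.32,"tx":5,"ty":11,"tz":8,"hand":8.7},{"wx":0,"wy":0,"wz":0.32,"tx":7,"ty":15.5,"tz":10,"hand":8.7},{"wx":0,"wy":0,"wz":0.32,"tx":9,"ty":20,"tz":12,"hand":8.7},{"wx":0,"wy":0,"wz":0.32,"tx":11,"ty":24.5,"tz":12,"hand":8.7},{"wx":0,"wy":0,"wz":0.32,"tx":13,"ty":29,"tz":12,"hand":8.7},{"wx":0,"wy":0,"wz":0.32,"tx":15,"ty":33.5,"tz":12,"hand":8.7},{"wx":0,"wy":0,"wz":0.32,"tx":17,"ty":38,"tz":12,"hand":8.7},{"wx":0,"wy":0,"wz":0.32,"tx":17,"ty":40,"tz":12,"hand":8.7}]}}

```text
clock: 43.85
tcp_pos: [0.5911, 0.0102, 0.3973]
tcp_rot: [-0.001, 0.998, -0.055, -0.001]
wrist_force: [0.2, -0.0, 0.1]
grip_width: 0.0871
```

Request:
{"name": "arm_command", "arguments": {"series": [{"wx":0,"wy":0,"wz":0,"tx":0,"ty":0,"tz":0,"hand":8.7},{"wx":0,"wy":0,"wz":0,"tx":0,"ty":0,"tz":0,"hand":8.7},{"wx":0,"wy":0,"wz":0,"tx":0,"ty":0,"tz":0,"hand":8.7},{"wx":0,"wy":0,"wz":0,"tx":0,"ty":0,"tz":0,"hand":8.7},{"wx":0,"wy":0,"wz":0,"tx":0,"ty":0,"tz":0,"hand":8.7},{"wx":0,"wy":0,"wz":0,"tx":0,"ty":0,"tz":0,"hand":8.7},{"wx":0,"wy":0,"wz":0,"tx":0,"ty":0,"tz":0,"hand":8.7},{"wx":0,"wy":0,"wz":0,"tx":0,"ty":0,"tz":0,"hand":8.7},{"wx":0,"wy":0,"wz":0,"tx":0,"ty":0,"tz":0,"hand":8.7},{"wx":0,"wy":0,"wz":0,"tx":0,"ty":0,"tz":0,"hand":8.7}]}}

```text
clock: 44.85
tcp_pos: [0.5903, 0.0047, 0.3993]
tcp_rot: [0.0, 0.998, -0.057, -0.0]
wrist_force: [-0.6, -0.0, -0.5]
grip_width: 0.0871
```

```bash
python3 - <<'E'
from h import *
c=cap('wrist','w12'); print(c['obs_pos'],c['obs_rot']); cap('side','side3')
crop('w12',80,90,400,250,2.5,'w12c'); crop('w12',0,170,180,250,4.4,'w12d')
E
```

```text
[0.59026058 0.00469616 0.39934394] [ 3.76014989e-05  9.98400409e-01 -5.65386610e-02 -3.79414517e-05]
```

View pics/w12.png

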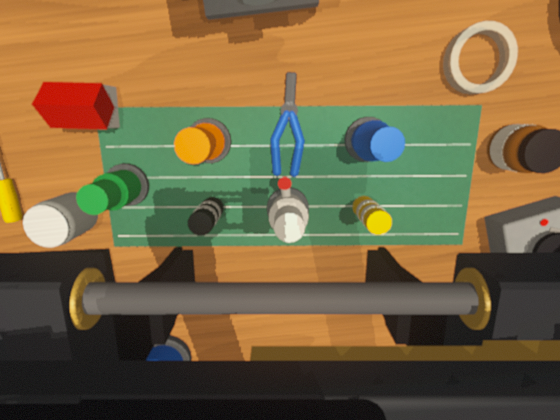

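View pics/side3.png

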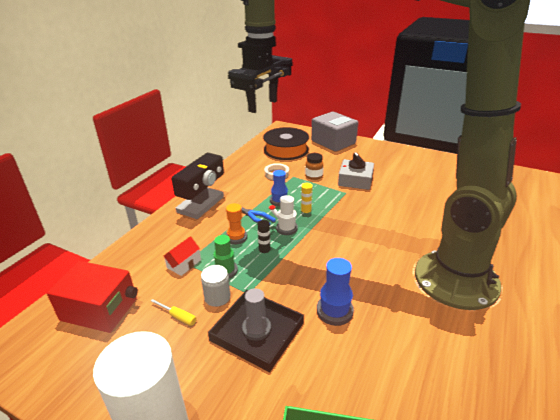

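View pics/w12c.png

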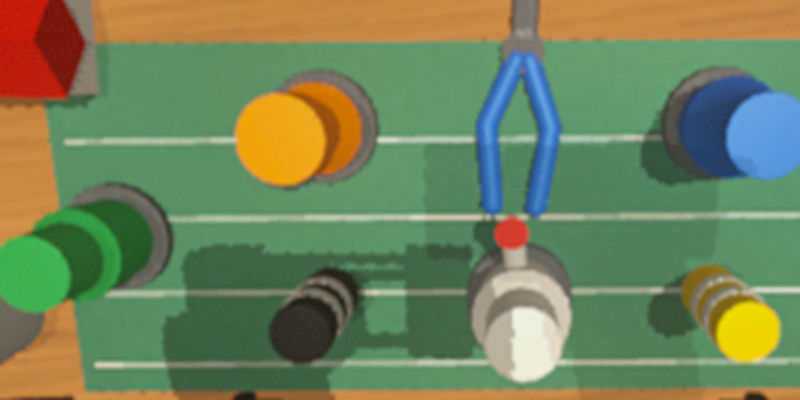

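View pics/w12d.png

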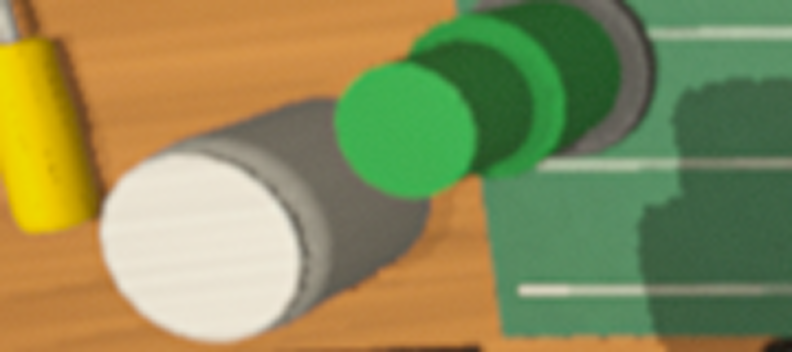

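```bash
python3 - <<'E'
from h import *
c=load('w12'); K=lambda x,y:(80+x/2.5,90+y/2.5); L=lambda x,y:(x/4.4,170+y/4.4)
P={n:onz(c,*p,z)[:2] for n,p,z in [('orange',K(281,140),.115),('blue',K(770,135),.115),('jug',K(524,341),.115),('tip',K(511,233),.066),('blk',K(303,329),.1),('yel',K(747,331),.1),('green',L(406,130),.115),('tin',L(199,246),.085)]}
for n,p in P.items(): print(n,p.round(4))
s=load('scene2'); crop('scene2',380,160,450,250,6,'g2')
for nm,p in (('placed',[.551,.238,.115]),('knocked',[*P['green'],.115])): print(nm,proj(s,p))
print(np.hypot(*P['green']))
E
```

```text
orange [0.6405 0.1101]
blue [ 0.615  -0.1366]
jug [ 0.5203 -0.0012]
tip [ 5.709e-01 -4.000e-04]
blk [0.5364 0.1203]
yel [ 0.5074 -0.1251]
green [0.5867 0.2541]
tin [0.5513 0.3487]
placed [358.65995031 184.82516876]
knocked [373.04092196 190.38576665]
0.6393635769369841
```

View pics/scene2.png

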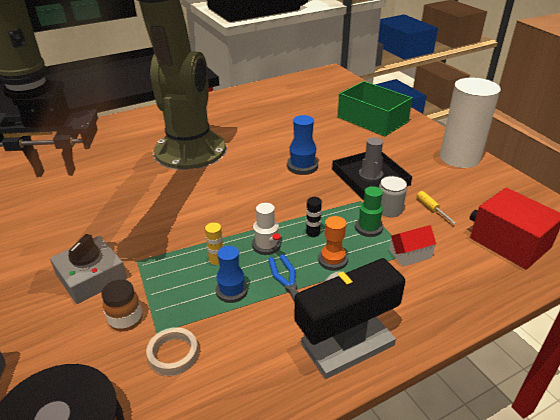

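Everything else is unmoved, but the green print was knocked aside to (0.587, 0.254), and the scene picture taken just after the knob turn already shows it there. I'll put it back, then redo the knob so that the order is right.

Request:
{"name": "arm_command", "arguments": {"series": [{"wx":0,"wy":0,"wz":0.05,"tx":0,"ty":4,"tz":-2,"hand":8.7},{"wx":0,"wy":0,"wz":0.1,"tx":0,"ty":8,"tz":-5,"hand":8.7},{"wx":0,"wy":0,"wz":0.1,"tx":0,"ty":12,"tz":-8,"hand":8.7},{"wx":0,"wy":0,"wz":0.1,"tx":0,"ty":16,"tz":-11,"hand":8.7},{"wx":0,"wy":0,"wz":0.1,"tx":0,"ty":20,"tz":-13,"hand":8.7},{"wx":0,"wy":0,"wz":0.1,"tx":-0.3,"ty":24,"tz":-14,"hand":8.7},{"wx":0,"wy":0,"wz":0.1,"tx":-0.3,"ty":25,"tz":-15,"hand":8.7},{"wx":0,"wy":0,"wz":0.1,"tx":-0.3,"ty":25,"tz":-15,"hand":8.7},{"wx":0,"wy":0,"wz":0.1,"tx":-0.3,"ty":25,"tz":-15,"hand":8.7},{"wx":0,"wy":0,"wz":0.1,"tx":-0.3,"ty":25,"tz":-15,"hand":8.7}], "grip_force": 25}}

```text
clock: 45.95
tcp_pos: [0.5886, 0.2523, 0.2502]
tcp_rot: [0.0, 1.0, -0.008, 0.001]
wrist_force: [0.6, -0.5, 0.1]
grip_width: 0.0871
```

```bash
python3 - <<'E'
from h import *
c=cap('wrist','w13'); print(c['obs_pos'],c['obs_rot'])
crop('w13',100,120,340,270,3.3,'w13c')
E
```

```text
[0.58855713 0.25229574 0.2502371 ] [ 4.62333898e-04  9.99964993e-01 -8.31700177e-03  7.91688736e-04]
```

View pics/w13c.png

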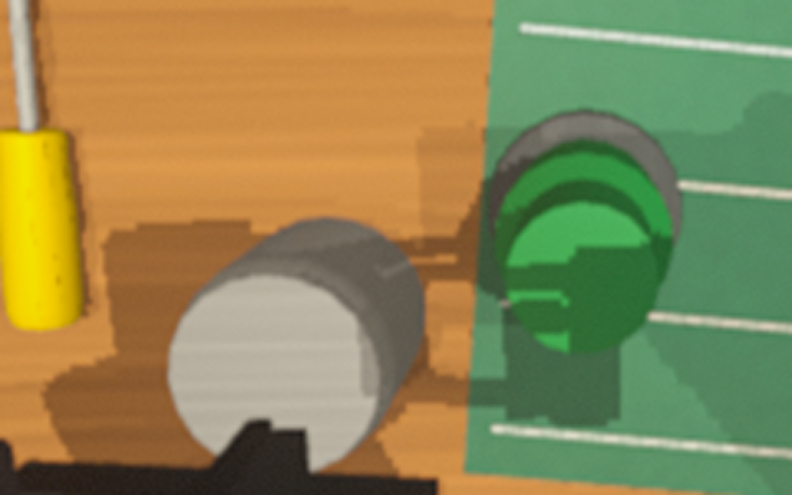

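```bash
python3 - <<'E'
from h import *
c=load('w13')
print(onz(c,100+582/3.3,120+277/3.3,.115),onz(c,100+273/3.3,120+375/3.3,.085))
E
```

```text
[0.58756088 0.25488957 0.115     ] [0.55144461 0.34907098 0.085     ]
```

Request:
{"name": "arm_command", "arguments": {"series": [{"wx":0,"wy":0,"wz":0,"tx":-0.1,"ty":0.25,"tz":-4,"hand":8.7},{"wx":0,"wy":0,"wz":0,"tx":-0.1,"ty":0.25,"tz":-8.5,"hand":8.7},{"wx":0,"wy":0,"wz":0,"tx":-0.1,"ty":0.25,"tz":-12.5,"hand":8.7},{"wx":0,"wy":0,"wz":0,"tx":-0.1,"ty":0.25,"tz":-15.5,"hand":8.7},{"wx":0,"wy":0,"wz":0,"tx":-0.1,"ty":0.25,"tz":-16.8,"hand":8.7},{"wx":0,"wy":0,"wz":0,"tx":-0.1,"ty":0.25,"tz":-16.8,"hand":8.7},{"wx":0,"wy":0,"wz":0,"tx":-0.1,"ty":0.25,"tz":-16.8,"hand":3},{"wx":0,"wy":0,"wz":0,"tx":-0.1,"ty":0.25,"tz":-16.8,"hand":3},{"wx":0,"wy":0,"wz":0,"tx":-0.1,"ty":0.25,"tz":-16.8,"hand":3},{"wx":0,"wy":0,"wz":0,"tx":-0.1,"ty":0.25,"tz":-16.8,"hand":3}]}}

```text
clock: 47.0
tcp_pos: [0.5869, 0.2575, 0.0826]
tcp_rot: [-0.0, 1.0, -0.007, 0.001]
wrist_force: [0.3, 0.0, -0.2]
grip_width: 0.0626
```

Request:
{"name": "arm_command", "arguments": {"series": [{"wx":0,"wy":0,"wz":0,"tx":0,"ty":0,"tz":0,"hand":3},{"wx":0,"wy":0,"wz":0,"tx":0,"ty":0,"tz":0,"hand":3},{"wx":0,"wy":0,"wz":0,"tx":0,"ty":0,"tz":0,"hand":3},{"wx":0,"wy":0,"wz":0,"tx":0,"ty":0,"tz":2,"hand":3},{"wx":0,"wy":0,"wz":0,"tx":-1,"ty":-0.5,"tz":3,"hand":3},{"wx":0,"wy":0,"wz":0,"tx":-2.5,"ty":-1.2,"tz":3,"hand":3},{"wx":0,"wy":0,"wz":0,"tx":-3.6,"ty":-1.6,"tz":3,"hand":3},{"wx":0,"wy":0,"wz":0,"tx":-3.6,"ty":-1.6,"tz":3,"hand":3},{"wx":0,"wy":0,"wz":0,"tx":-3.6,"ty":-1.6,"tz":3,"hand":3},{"wx":0,"wy":0,"wz":0,"tx":-3.6,"ty":-1.6,"tz":3,"hand":3}]}}

```text
clock: 48.0
tcp_pos: [0.5507, 0.2413, 0.1111]
tcp_rot: [-0.0, 1.0, -0.007, 0.0]
wrist_force: [-0.2, 0.7, -3.1]
grip_width: 0.0408
```

Request:
{"name": "arm_command", "arguments": {"series": [{"wx":0,"wy":0,"wz":0,"tx":0,"ty":-0.2,"tz":-1,"hand":3},{"wx":0,"wy":0,"wz":0,"tx":0,"ty":-0.2,"tz":-2,"hand":3},{"wx":0,"wy":0,"wz":0,"tx":0,"ty":-0.2,"tz":-2.8,"hand":3},{"wx":0,"wy":0,"wz":0,"tx":0,"ty":-0.2,"tz":-3.05,"hand":3},{"wx":0,"wy":0,"wz":0,"tx":0,"ty":-0.2,"tz":-3.05,"hand":3},{"wx":0,"wy":0,"wz":0,"tx":0,"ty":-0.2,"tz":-3.05,"hand":8.7},{"wx":0,"wy":0,"wz":0,"tx":0,"ty":-0.2,"tz":-3.05,"hand":8.7},{"wx":0,"wy":0,"wz":0,"tx":0,"ty":-0.2,"tz":-3.05,"hand":8.7},{"wx":0,"wy":0,"wz":0,"tx":0,"ty":-0.2,"tz":-3.05,"hand":8.7},{"wx":0,"wy":0,"wz":0,"tx":0,"ty":-0.2,"tz":-3.05,"hand":8.7}]}}

```text
clock: 49.0
tcp_pos: [0.5503, 0.2393, 0.0808]
tcp_rot: [-0.0, 1.0, -0.007, 0.0]
wrist_force: [-0.9, 0.6, 0.1]
grip_width: 0.0731
```

Request:
{"name": "arm_command", "arguments": {"series": [{"wx":0,"wy":0,"wz":0,"tx":0,"ty":0,"tz":4,"hand":8.7},{"wx":0,"wy":0,"wz":0,"tx":0,"ty":0,"tz":9,"hand":8.7},{"wx":0,"wy":0,"wz":0,"tx":0,"ty":-1,"tz":14,"hand":8.7},{"wx":0,"wy":0,"wz":0,"tx":0,"ty":-4,"tz":18,"hand":8.7},{"wx":0,"wy":0,"wz":-0.1,"tx":1,"ty":-8,"tz":21,"hand":8.7},{"wx":0,"wy":0,"wz":-0.1,"tx":2,"ty":-12,"tz":24,"hand":8.7},{"wx":0,"wy":0,"wz":-0.1,"tx":3,"ty":-16,"tz":27,"hand":8.7},{"wx":0,"wy":0,"wz":-0.1,"tx":4,"ty":-20,"tz":30,"hand":8.7},{"wx":0,"wy":0,"wz":-0.1,"tx":4,"ty":-23,"tz":32,"hand":8.7},{"wx":0,"wy":0,"wz":-0.1,"tx":4,"ty":-23,"tz":32,"hand":8.7}]}}

```text
clock: 50.0
tcp_pos: [0.592, 0.0022, 0.4044]
tcp_rot: [0.001, 0.998, -0.062, 0.003]
wrist_force: [0.1, 0.3, -0.2]
grip_width: 0.087
```

```bash
python3 - <<'E'
from h import *
c=cap('wrist','w14'); print(c['obs_pos'],c['obs_rot'])
crop('w14',0,170,180,250,4.4,'w14d')
E
```

```text
[0.59195079 0.00217156 0.40436328] [ 0.00149363  0.9980891  -0.06169562  0.00309359]
```

View pics/w14.png

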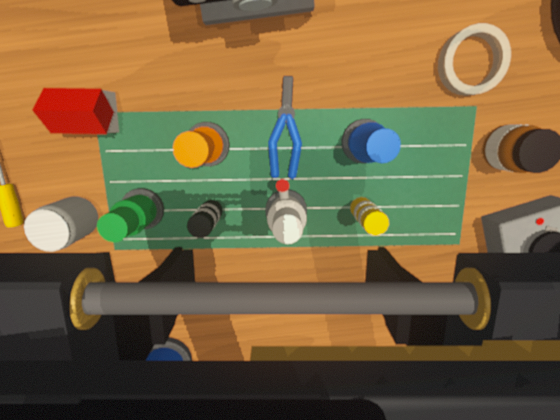

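View pics/w14d.png

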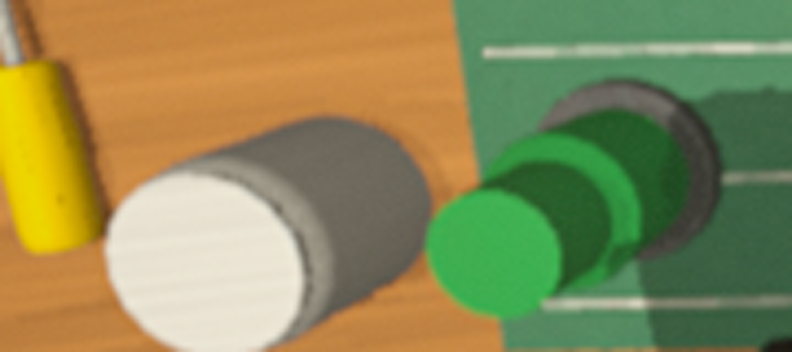

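```bash
python3 - <<'E'
from h import *
c=load('w14');L=lambda x,y:(x/4.4,170+y/4.4)
g=onz(c,*L(494,253),.115);t=onz(c,*L(206,264),.085);print(g,t,g-t)
for n,p,z in [('orange',(193,149),.115),('blue',(383,145.5),.115),('jug',(288,227),.115)]: print(n,onz(c,*p,z).round(4))
E
```

```text
[0.55062682 0.23624475 0.115     ] [0.55131435 0.3477605  0.085     ] [-0.00068753 -0.11151575  0.03      ]
orange [0.641  0.1073 0.115 ]
blue [ 0.6153 -0.1356  0.115 ]
jug [ 0.5217 -0.0017  0.115 ]
```

Request:
{"name": "arm_command", "arguments": {"series": [{"wx":0,"wy":0,"wz":-0.1,"tx":-2,"ty":-4.4,"tz":0,"hand":8.7},{"wx":0,"wy":0,"wz":-0.2,"tx":-4,"ty":-9,"tz":-1,"hand":8.7},{"wx":0,"wy":0,"wz":-0.3,"tx":-6,"ty":-13.5,"tz":-2,"hand":8.7},{"wx":0,"wy":0,"wz":-0.4,"tx":-8,"ty":-18,"tz":-4,"hand":8.7},{"wx":0,"wy":0,"wz":-0.5,"tx":-10,"ty":-22.5,"tz":-6,"hand":8.7},{"wx":0,"wy":0,"wz":-0.6,"tx":-12,"ty":-27,"tz":-8,"hand":8.7},{"wx":0,"wy":0,"wz":-0.7,"tx":-14,"ty":-31.5,"tz":-10,"hand":6},{"wx":0,"wy":0,"wz":-0.73,"tx":-15.5,"ty":-36,"tz":-12,"hand":4},{"wx":0,"wy":0,"wz":-0.73,"tx":-17.1,"ty":-39.8,"tz":-14,"hand":4},{"wx":0,"wy":0,"wz":-0.73,"tx":-17.1,"ty":-39.8,"tz":-15,"hand":4}]}}

```text
clock: 51.05
tcp_pos: [0.4153, -0.3928, 0.248]
tcp_rot: [0.001, 0.911, -0.412, -0.002]
wrist_force: [0.1, -0.6, 0.0]
grip_width: 0.0627
```

Request:
{"name": "arm_command", "arguments": {"series": [{"wx":0,"wy":0,"wz":0,"tx":0,"ty":0,"tz":0,"hand":4},{"wx":0,"wy":0,"wz":0,"tx":0,"ty":0,"tz":0,"hand":4},{"wx":0,"wy":0,"wz":0,"tx":0,"ty":0,"tz":0,"hand":4},{"wx":0,"wy":0,"wz":0,"tx":0,"ty":0,"tz":0,"hand":4},{"wx":0,"wy":0,"wz":0,"tx":0,"ty":0,"tz":0,"hand":4},{"wx":0,"wy":0,"wz":0,"tx":0,"ty":0,"tz":0,"hand":4},{"wx":0,"wy":0,"wz":0,"tx":0,"ty":0,"tz":0,"hand":4},{"wx":0,"wy":0,"wz":0,"tx":0,"ty":0,"tz":0,"hand":4},{"wx":0,"wy":0,"wz":0,"tx":0,"ty":0,"tz":0,"hand":4},{"wx":0,"wy":0,"wz":0,"tx":0,"ty":0,"tz":0,"hand":4}]}}

```text
clock: 52.05
tcp_pos: [0.4192, -0.3889, 0.2508]
tcp_rot: [0.0, 0.912, -0.409, -0.0]
wrist_force: [-0.3, 0.4, 0.3]
grip_width: 0.0402
```

Request:
{"name": "arm_command", "arguments": {"series": [{"wx":0,"wy":0,"wz":0,"tx":0.15,"ty":-0.67,"tz":-4,"hand":4},{"wx":0,"wy":0,"wz":0,"tx":0.15,"ty":-0.67,"tz":-8,"hand":4},{"wx":0,"wy":0,"wz":0,"tx":0.15,"ty":-0.67,"tz":-12,"hand":4},{"wx":0,"wy":0,"wz":0,"tx":0.15,"ty":-0.67,"tz":-15,"hand":4},{"wx":0,"wy":0,"wz":0,"tx":0.15,"ty":-0.67,"tz":-17.1,"hand":4},{"wx":0,"wy":0,"wz":0,"tx":0.15,"ty":-0.67,"tz":-17.1,"hand":4},{"wx":0,"wy":0,"wz":0,"tx":0.15,"ty":-0.67,"tz":-17.1,"hand":1},{"wx":0,"wy":0,"wz":0,"tx":0.15,"ty":-0.67,"tz":-17.1,"hand":1},{"wx":0,"wy":0,"wz":0,"tx":0.15,"ty":-0.67,"tz":-17.1,"hand":1},{"wx":0,"wy":0,"wz":0,"tx":0.15,"ty":-0.67,"tz":-17.1,"hand":1}], "grip_force": 35}}

```text
clock: 53.05
tcp_pos: [0.4213, -0.3959, 0.081]
tcp_rot: [0.0, 0.912, -0.409, 0.001]
wrist_force: [0.6, 0.7, 1.5]
grip_width: 0.0162
```

Request:
{"name": "arm_command", "arguments": {"series": [{"wx":0,"wy":0,"wz":0,"tx":0,"ty":0,"tz":0,"hand":1},{"wx":0,"wy":0,"wz":0,"tx":0,"ty":0,"tz":0,"hand":1},{"wx":0,"wy":0,"wz":0,"tx":0,"ty":0,"tz":0,"hand":1},{"wx":0,"wy":0,"wz":0,"tx":0,"ty":0,"tz":-0.2,"hand":1},{"wx":0,"wy":0,"wz":0,"tx":0,"ty":0,"tz":-0.4,"hand":1},{"wx":0,"wy":0,"wz":0,"tx":0,"ty":0,"tz":-0.6,"hand":1},{"wx":0,"wy":0,"wz":0,"tx":0,"ty":0,"tz":-0.8,"hand":1},{"wx":0,"wy":0,"wz":0,"tx":0,"ty":0,"tz":-0.95,"hand":1},{"wx":0,"wy":0,"wz":0,"tx":0,"ty":0,"tz":-0.95,"hand":1},{"wx":0,"wy":0,"wz":0,"tx":0,"ty":0,"tz":-0.95,"hand":1}]}}

```text
clock: 54.05
tcp_pos: [0.4215, -0.396, 0.0728]
tcp_rot: [0.0, 0.912, -0.409, 0.001]
wrist_force: [-2.2, 2.7, 16.7]
grip_width: 0.0157
```

Request:
{"name": "arm_command", "arguments": {"series": [{"wx":0,"wy":0,"wz":0.05,"tx":0,"ty":0,"tz":-0.1,"hand":1},{"wx":0,"wy":0,"wz":0.17,"tx":0,"ty":0,"tz":-0.1,"hand":1},{"wx":0,"wy":0,"wz":0.29,"tx":0,"ty":0,"tz":-0.1,"hand":1},{"wx":0,"wy":0,"wz":0.41,"tx":0,"ty":0,"tz":-0.1,"hand":1},{"wx":0,"wy":0,"wz":0.53,"tx":0,"ty":0,"tz":-0.1,"hand":1},{"wx":0,"wy":0,"wz":0.65,"tx":0,"ty":0,"tz":-0.1,"hand":1},{"wx":0,"wy":0,"wz":0.77,"tx":0,"ty":0,"tz":-0.1,"hand":1},{"wx":0,"wy":0,"wz":0.88,"tx":0,"ty":0,"tz":-0.1,"hand":1},{"wx":0,"wy":0,"wz":0.98,"tx":0,"ty":0,"tz":-0.1,"hand":1},{"wx":0,"wy":0,"wz":1.03,"tx":0,"ty":0,"tz":-0.1,"hand":1}]}}

```text
clock: 55.05
tcp_pos: [0.4217, -0.3955, 0.0727]
tcp_rot: [0.0, 0.995, 0.095, 0.001]
wrist_force: [-3.5, 5.2, 20.5]
grip_width: 0.0158
```

Request:
{"name": "arm_command", "arguments": {"series": [{"wx":0,"wy":0,"wz":0,"tx":0,"ty":0,"tz":0.4,"hand":1},{"wx":0,"wy":0,"wz":0,"tx":0,"ty":0,"tz":0.8,"hand":1},{"wx":0,"wy":0,"wz":0,"tx":0,"ty":0,"tz":1.05,"hand":1},{"wx":0,"wy":0,"wz":0,"tx":0,"ty":0,"tz":1.05,"hand":1},{"wx":0,"wy":0,"wz":0,"tx":0,"ty":0,"tz":1.05,"hand":1},{"wx":0,"wy":0,"wz":0,"tx":0,"ty":0,"tz":1.05,"hand":2.2},{"wx":0,"wy":0,"wz":0,"tx":0,"ty":0,"tz":1.05,"hand":2.2},{"wx":0,"wy":0,"wz":0,"tx":0,"ty":0,"tz":1.05,"hand":2.2},{"wx":0,"wy":0,"wz":0,"tx":0,"ty":0,"tz":1.05,"hand":2.2},{"wx":0,"wy":0,"wz":0,"tx":0,"ty":0,"tz":1.05,"hand":2.2}]}}

```text
clock: 56.05
tcp_pos: [0.4203, -0.3955, 0.0795]
tcp_rot: [-0.0, 0.996, 0.093, -0.0]
wrist_force: [0.2, -0.1, -0.4]
grip_width: 0.0219
```

```bash
python3 - <<'E'
from h import *
cap('scene','scene4'); c=cap('side','side4'); 
print(bot.get_obs()['wrist_force'])
crop('side4',320,140,400,200,8,'k4')
E
```

```text
[-0.15790553 -1.03073307  0.12064546]
```

View pics/scene4.png

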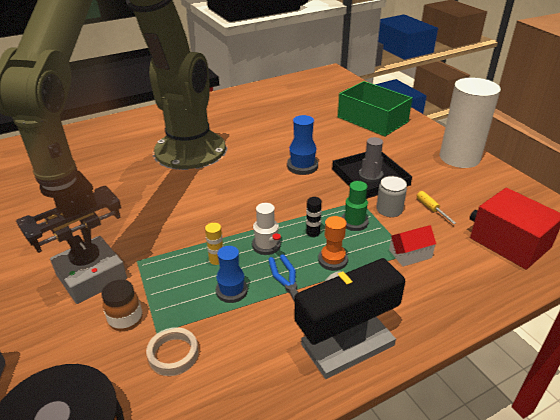

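Everything stands in place and the knob is back at red. I grip it again, press and turn clockwise.

Request:
{"name": "arm_command", "arguments": {"series": [{"wx":0,"wy":0,"wz":0,"tx":0,"ty":0,"tz":0,"hand":1},{"wx":0,"wy":0,"wz":0,"tx":0,"ty":0,"tz":0,"hand":1},{"wx":0,"wy":0,"wz":0,"tx":0,"ty":0,"tz":0,"hand":1},{"wx":0,"wy":0,"wz":0,"tx":0,"ty":0,"tz":-0.2,"hand":1},{"wx":0,"wy":0,"wz":0,"tx":0,"ty":0,"tz":-0.4,"hand":1},{"wx":0,"wy":0,"wz":0,"tx":0,"ty":0,"tz":-0.6,"hand":1},{"wx":0,"wy":0,"wz":0,"tx":0,"ty":0,"tz":-0.8,"hand":1},{"wx":0,"wy":0,"wz":0,"tx":0,"ty":0,"tz":-0.95,"hand":1},{"wx":0,"wy":0,"wz":0,"tx":0,"ty":0,"tz":-0.95,"hand":1},{"wx":0,"wy":0,"wz":0,"tx":0,"ty":0,"tz":-0.95,"hand":1}]}}

```text
clock: 57.15
tcp_pos: [0.4208, -0.3956, 0.0718]
tcp_rot: [0.0, 0.996, 0.093, -0.0]
wrist_force: [-4.4, 2.7, 11.0]
grip_width: 0.0158
```

Request:
{"name": "arm_command", "arguments": {"series": [{"wx":0,"wy":0,"wz":-0.08,"tx":0,"ty":0,"tz":-0.1,"hand":1},{"wx":0,"wy":0,"wz":-0.2,"tx":0,"ty":0,"tz":-0.1,"hand":1},{"wx":0,"wy":0,"wz":-0.32,"tx":0,"ty":0,"tz":-0.1,"hand":1},{"wx":0,"wy":0,"wz":-0.44,"tx":0,"ty":0,"tz":-0.1,"hand":1},{"wx":0,"wy":0,"wz":-0.56,"tx":0,"ty":0,"tz":-0.1,"hand":1},{"wx":0,"wy":0,"wz":-0.68,"tx":0,"ty":0,"tz":-0.1,"hand":1},{"wx":0,"wy":0,"wz":-0.8,"tx":0,"ty":0,"tz":-0.1,"hand":1},{"wx":0,"wy":0,"wz":-0.92,"tx":0,"ty":0,"tz":-0.1,"hand":1},{"wx":0,"wy":0,"wz":-1.02,"tx":0,"ty":0,"tz":-0.1,"hand":1},{"wx":0,"wy":0,"wz":-1.07,"tx":0,"ty":0,"tz":-0.1,"hand":1}]}}

```text
clock: 58.15
tcp_pos: [0.421, -0.3954, 0.0717]
tcp_rot: [0.0, 0.904, -0.428, 0.0]
wrist_force: [-5.1, 4.8, 16.1]
grip_width: 0.0156
```

Request:
{"name": "arm_command", "arguments": {"series": [{"wx":0,"wy":0,"wz":0,"tx":0,"ty":0,"tz":0,"hand":1},{"wx":0,"wy":0,"wz":0,"tx":0,"ty":0,"tz":0,"hand":1},{"wx":0,"wy":0,"wz":0,"tx":0,"ty":0,"tz":0.4,"hand":1},{"wx":0,"wy":0,"wz":0,"tx":0,"ty":0,"tz":0.8,"hand":1},{"wx":0,"wy":0,"wz":0,"tx":0,"ty":0,"tz":1.05,"hand":1},{"wx":0,"wy":0,"wz":0,"tx":0,"ty":0,"tz":1.05,"hand":1},{"wx":0,"wy":0,"wz":0,"tx":0,"ty":0,"tz":1.05,"hand":5},{"wx":0,"wy":0,"wz":0,"tx":0,"ty":0,"tz":1.05,"hand":5},{"wx":0,"wy":0,"wz":0,"tx":0,"ty":0,"tz":1.05,"hand":5},{"wx":0,"wy":0,"wz":0,"tx":0,"ty":0,"tz":1.05,"hand":5}]}}

```text
clock: 59.15
tcp_pos: [0.4206, -0.3957, 0.0796]
tcp_rot: [0.0, 0.904, -0.428, -0.0]
wrist_force: [0.3, -0.2, -0.3]
grip_width: 0.0396
```

Request:
{"name": "arm_command", "arguments": {"series": [{"wx":0,"wy":0,"wz":0,"tx":0,"ty":0,"tz":4,"hand":5},{"wx":0,"wy":0,"wz":0,"tx":0,"ty":0,"tz":9,"hand":5},{"wx":0,"wy":0,"wz":0,"tx":0,"ty":0,"tz":14,"hand":5},{"wx":0,"wy":0,"wz":0.1,"tx":0,"ty":0,"tz":19,"hand":5},{"wx":0,"wy":0,"wz":0.2,"tx":0,"ty":0,"tz":20,"hand":5},{"wx":0,"wy":0,"wz":0.3,"tx":0,"ty":0,"tz":20,"hand":5},{"wx":0,"wy":0,"wz":0.45,"tx":0,"ty":0,"tz":20,"hand":5},{"wx":0,"wy":0,"wz":0.45,"tx":0,"ty":0,"tz":20,"hand":5},{"wx":0,"wy":0,"wz":0.45,"tx":0,"ty":0,"tz":20,"hand":5},{"wx":0,"wy":0,"wz":0.45,"tx":0,"ty":0,"tz":20,"hand":5}]}}

```text
clock: 60.15
tcp_pos: [0.4207, -0.3956, 0.2796]
tcp_rot: [-0.0, 0.976, -0.216, -0.0]
wrist_force: [0.1, 0.1, 0.3]
grip_width: 0.0499
```

```bash
python3 - <<'E'
from h import *
c=cap('wrist','w15'); cap('scene','scene5'); print(c['obs_pos'])
crop('w15',200,105,360,260,3.5,'k5a'); crop('scene5',50,225,130,300,7,'k5b')
a=cv2.imread('pics/k5a.png')[:520,:]; b=cv2.imread('pics/k5b.png')[:520]; b=cv2.resize(b,None,fx=.4,fy=.4)
crop('scene5',50,225,130,300,8,'k5b')
E
```

```text
[ 0.4206617  -0.39556638  0.27959559]
```

View pics/k5a.png

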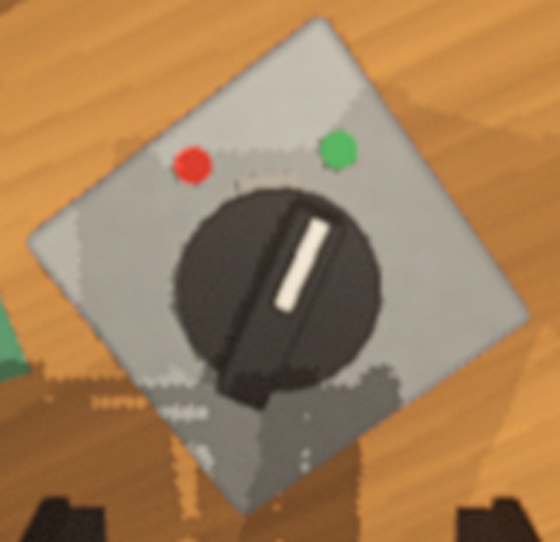

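View pics/k5b.png

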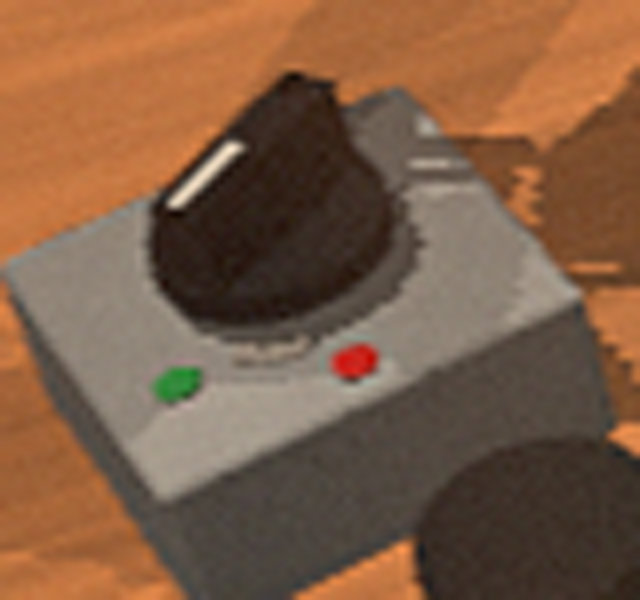

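View pics/scene5.png

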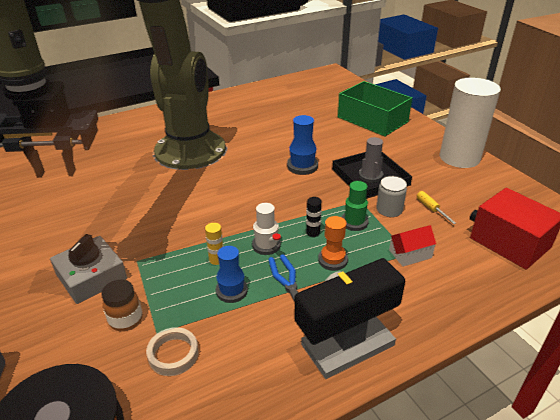

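The knob points at the green mark and is up again. The scene picture shows every piece still in place, with green's top at (358,186). I'm handing the job in.

```bash
python3 -c "
from h import *
print(bot.finish_job())"
```

```text
the job is handed in; nothing more can be done
None
```

The scan is set up and handed in at about 60 s. The grey print is in the tray, the jug stands midway between the pillars with its spout at the lens, and the three coloured prints present are in place. There was no purple print. The knob is at the green mark and has sprung up.

**What went wrong:** around the first knob turn, the green print was knocked about 4 cm aside. A picture taken just after that turn already showed it displaced. I put it back, turned the knob back to red, and pressed and turned it to green again with everything standing.

Last measured positions, with camera calibration good to about 2 mm:

| Thing | Measured | Asked |
|---|---|---|
| Jug | about 2 mm from the midpoint between the pillars | midway |
| Spout direction | about 1° | about 0.9° (bearing of the lens) |
| Blue behind yellow pillar | 108–109 mm, 2 mm sideways | 110 mm, in line |
| Orange behind black pillar | about 105 mm, 2 mm sideways | 110 mm, in line |
| Green right of tin | 111.5 mm, under 1 mm off line | 110 mm, in line |
| Knob bar direction (first turn) | within about 2° of the green mark | at the mark |

- **Orange disagreement:** the short 105 mm comes from one view of the black pillar. Against the pillar position from the other views, orange is about 1 mm short, so I left it.
- **Green's line:** I took "directly to the right" along the robot's axes rather than the mat's, which is turned about 6°. That choice shifts its spot by about 12 mm.
- **After the second turn:** I checked the knob and the layout by eye only. The knob looks the same as after the first turn, and the overall picture showed nothing shifted.

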